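Build a crosswise stand, set the cup under the sampling outlet and open the valve half way

ROBOT

A 6-joint arm with a two-finger parallel gripper is mounted at the origin on the work surface. World frame = base frame: x ahead of the robot, y to its left, z up, the work surface at z = 0. Lengths are in m, angles in rad, forces in N, time in s.
With the tool pointing down it reaches from about 0.35 to 0.975 m from the base axis. Payload 7.1 kg.
Tool frame: the origin (TCP) lies midway between the tips of the shut fingers; the grasp point (between the pads) lies 19 mm behind it (robot.hold_point_z is the distance from the TCP to the grasp point, in m); z points along the fingers, y is the line along which they close (so a half turn about z gives the same grasp; the last joint's range is limited). The gripper opens to 88 mm and grips with 3 to 60 N. Pads are 20 mm wide; open, the fingers measure 115 mm over their backs; the gripper's body (75 mm by 178 mm) begins 61 mm behind the grasp point.
Start: joints at [1.149, 0.423, 1.63, -0, 1.089, -0.019], TCP at [0.245, 0.575, 0.192] pointing down, gripper open.
Joint ranges: [-3, 3], [-0.9, 2.11], [0.09, 2.58], [-1.31, 4.45], [0.11, 2.69], [-2.54, 2.54]. Speed limits (rad/s): [2.39, 2.39, 3.01, 3.14, 3.14, 3.14].

INTERFACE

Orientations are given as a unit quaternion [w, x, y, z].
In Python, from plant import robot gives the robot as it stands.
- The arm moves only by the tool play_rows, never from a script. Its argument "steps" is a list of rows, each a list of 3 entries, a list of its own where there are three numbers: the finger opening in mm, from 0 to 87.8, then the shift along the tool's x, y, z normalised to -1 to 1, where 1 is 1 m, then the turn, a rotation vector about the tool's x, y, z normalised to -1 to 1, where 1 is 360 degrees. In form: [[grip, [x, y, z], [ax, ay, az]], ...]. A call has 1 to 5 rows; each row is the pose to reach, as a shift and turn from the pose commanded when the call began, along the tool's axes at that moment, turning the shorter way round; what a row does not reach only later rows make up. A row lasts 1/12 s, in which the tool goes at most 41.7 mm and 7.16 degrees, less where a joint would pass 70% of its speed; a pose out of reach is approached as far as the arm can. A call with a number of a shift or a turn outside -1 to 1 is refused whole. A call with a gripper value outside its range is refused whole. The fingers move at their own pace and stop on an object; "squeeze" is the grip in N (left out, the last holds). Time passes only in rows, so rows that repeat a pose let the fingers close. It gives the time, the measured TCP pose, the force, the opening and the grip force at its end, in the units of the state.
- robot.sense(): the state, without advancing time (a new reading comes with each control period).
- robot.snapshot(name): name is "scene" or "side" or "wrist"; returns the picture (480x640x3 uint8, red, green, blue); there is no depth.
- robot.camera_params(name): a dict with "fx", "fy", "cx", "cy" (pixels), "k1" (the pictures are not rectified: a ray, as slopes to the right and down, at radius r is drawn at 1 + k1 r^2 times it, then the intrinsics apply), "T" (4x4, takes a point from camera to world coordinates). Camera axes: x right, y down, z forward; pixel columns grow to the right and rows downward; lengths in m; the calibration is good to about 2 mm. A picture is of the moment at which its call begins: read the wrist's pose just before it. camera_params takes no time and is no camera call; for the wrist camera it gives the pose at the moment of the call.
- robot.finish_job(): hands the job in; it is judged then, once.
Trained networks look in the newest picture that a camera, given by its name, has taken for a name from the list of things; names that differ only in an ending like _2 or _b are one class to them, and where a whole thing is asked for, a point or a joint stands for the part that bears it (a point fixed in the world has none). Each returns a list of dicts, best first, with "confidence" (0 to 1); they miss things now and then, are a little off and sometimes report something else, mostly with a low value. They report only what shows in the picture. A call takes as long as a camera call. They do not tell look-alikes from the thing itself.
- robot.search_frame(camera, target): "pixel" ([column, row] in pixels, amid what is visible of it).
The state is a dict: "time_s": time; "qpos": joint angles; "qvel": joint speeds; "tau": joint torques, N m; "ee_pos": TCP position; "ee_rot": TCP orientation; "ft_force": force on the tool from outside, world axes, zero at the start; "moment": the same for the moment, N m; "opening": finger opening in m; "grasp_force": force on a finger pad.
Only numpy, scipy, OpenCV 4.12 (cv2) and the standard library are available. Lean on these libraries where they do the work, as an engineer would, in place of code of your own. Each camera call takes 0.05 s, during which the arm holds its last target. There are 200 camera calls.

TASK

Make the sampling point ready: lay the two loose long grey bars side by side crosswise over the two bars that lie on the drip tray, with the same spacing as that lower pair, and stand the steel cup upright on them, centred under the outlet. Only then swing the valve's lever from shut to half open, 45 degrees, midway between across the pipe and along it. Leave the lower bars and all the other things on the bench where they are.

Things in the scene. Friction and masses are not known exactly. Their poses are not given: they have to be found in the camera images.
- console: Fixed sampling console. Origin on the bench straight below the outlet; x points away from the robot, y left, z up. Drip tray 130 x 130 x 6 mm centred on the origin. Behind it, from x = 70, z = 20 mm, a panel (190 mm up the slope, y -260 to +90 mm) rises away at 35 degrees; its normal leans 35 degrees from vertical to -x.
- outlet (a point): Mouth of the spout (19 mm wide, pointing down), 190 mm above the bench over the console's origin. Its 14 mm pipe lies on the panel along y at x = 129, z = 84 mm, rises at y = 0 to z = 220 mm, comes forward to x = 0 and turns down: the tray is blocked from straight above; come in tilted from the -x side.
- valve (a joint): Angle of the valve lever, rad: 0 shut (lever across the pipe, pointing down the slope to the robot), 0.785 half open, 1.571 fully open (along the pipe, pointing to console -y). Grows counter-clockwise facing the panel. Starts at 0 to 0.25, is stiff (0.15 N m), stays where it is left. Engraved lines mark shut, half and open.
- valve_hub (a point): On the lever's turning axis, at mid height of the lever, 46 mm off the panel; console x = 113, y = -165, z = 106 mm. Its frame turns with the lever: z is the turning axis (the panel's normal, leaning 35 degrees to the robot), -x points along the lever to its tip.
- valve_grip (a point): On the lever, 60 mm from the axis, at mid height and width: where to grip. Plain steel lever 16 mm wide, 10 mm thick, its tip 90 mm from the axis; frame as for valve_hub.
- base_near: Lower bar nearer the robot: grey plastic bar 120 x 20 x 24 mm, lying on the tray along the console's y about 30 mm before the tray's centre. Origin: centre of its underside (6 mm above the bench), x along its length, z up.
- base_far: Lower bar farther from the robot, the same, about 30 mm beyond the tray's centre: 60 mm between the centre lines of the two.
- bar_a: Loose grey plastic bar 120 long, 20 wide, 24 mm high, 70 g, on the bench. Origin: centre of its underside, x along its length, z up. To lie along the console's x on the lower bars (underside 30 mm above the bench), one loose bar to each side of the outlet, 60 mm between centre lines.
- bar_b: The other loose bar, just like bar_a; the two are interchangeable.
- cup: Open round steel cup, nearly straight-sided, 66 mm across at the rim, 64 mm at the foot, 80 mm tall, 3 mm wall, 150 g, standing upright on the bench. Origin: centre of its underside, z up. On the stand its underside is 54 mm above the bench.
- offcut: Bystander: short offcut of the bar, 45 x 20 x 24 mm, not used. Origin: centre of underside.
- bottle: Bystander: capped white bottle, 60 mm wide, 130 mm tall. Origin: centre of underside.
- beaker: Bystander: small open white plastic beaker, 50 mm wide, 45 mm tall. Origin: centre of underside.
- timer: Bystander: flat white timer 60 x 75 x 22 mm. Origin: centre of underside.
There are look-alikes about, which are no part of the job. What is shaped like the bar_b but green is not meant.

How it is judged:
By the outcome, as a careful person would: the job done as asked, in the order asked, and still so for the second after the job is handed in, with the robot touching nothing.
It also fails if it takes over 72 s, if anything falls off the work surface, if the arm or the gripper's body presses on something with over 40 N, if the wrist force passes 120 N, or if a joint passes its speed limit or range.

## Working session

There is one attempt and no reset: what is moved stays moved. The work goes in short steps, Python scripts to look and compute and a tool call to move; the robot and the scene stay as the last step left them, time stands still between calls to the robot, and variables do not carry over. Pictures are saved under pics/ and viewed, at most 10 in all, crops included, and the job is handed in when it is done.

Besides the shell and the picture viewer there is one more tool, called after "Emit:" as name([rows], argument=value, ...), one row to a line, values as JSON. play_rows: Moves the arm, as the interface text tells. Its arguments: {"type":"object","properties":{"steps":{"type":"array"},"squeeze":{"type":"number"}},"required":["steps"]}

```bash
ls; mkdir -p pics; python3 - <<'E'
from plant import robot
import cv2,numpy as np
for n in ["scene","side"]:
    im=robot.snapshot(n); cv2.imwrite(f"pics/{n}0.png",im[:,:,::-1])
    p=robot.camera_params(n); print(n,{k:(np.round(v,4).tolist() if k=="T" else v) for k,v in p.items()})
    for t in ["bar_a","cup","base_near","valve_grip","valve_hub","offcut","bottle","beaker","timer","console"]:
        print(t,[(np.round(d["pixel"]).tolist(),round(d["confidence"],2)) for d in robot.search_frame(n,t)])
print(robot.sense(),robot.hold_point_z)
E
```

```text
pics
scene {'fx': 583.7480107602453, 'fy': 583.7480107602453, 'cx': 319.6202279123143, 'cy': 234.0223924385264, 'k1': -0.027843635996639273, 'T': [[0.2969, 0.6829, -0.6674, 1.32], [0.9549, -0.2071, 0.2129, -0.286], [0.0072, -0.7005, -0.7136, 1.0292], [0.0, 0.0, 0.0, 1.0]]}
bar_a [([366.0, 216.0], 0.88), ([420.0, 184.0], 0.88), ([411.0, 249.0], 0.62), ([455.0, 235.0], 0.59), ([518.0, 285.0], 0.16)]
cup [([207.0, 255.0], 0.63)]
base_near [([340.0, 273.0], 0.68)]
valve_grip [([273.0, 302.0], 0.77)]
valve_hub [([276.0, 300.0], 0.67)]
offcut [([517.0, 287.0], 0.78)]
bottle [([466.0, 292.0], 0.98)]
beaker [([144.0, 302.0], 0.79)]
timer [([128.0, 370.0], 0.95)]
console [([323.0, 337.0], 0.75)]
side {'fx': 559.8684055437024, 'fy': 559.8684055437024, 'cx': 311.30423062714544, 'cy': 237.62084669373922, 'k1': -0.09476890750022672, 'T': [[-0.9808, -0.1366, 0.1393, 0.276], [-0.1951, 0.6776, -0.7091, 0.9658], [0.0024, -0.7227, -0.6912, 1.1204], [0.0, 0.0, 0.0, 1.0]]}
bar_a [([279.0, 394.0], 0.81), ([290.0, 346.0], 0.67), ([356.0, 416.0], 0.43)]
cup [([356.0, 217.0], 0.66)]
base_near [([293.0, 288.
[... 321 characters left out ...]
s': 1.1, 'qpos': array([ 1.14901000e+00,  4.23102045e-01,  1.62990097e+00, -1.44430909e-05,
        1.08858243e+00, -1.89833036e-02]), 'qvel': array([-9.46614229e-05,  2.10386994e-03,  7.07324453e-04,  1.55796673e-03,
       -1.61715543e-03,  4.82460950e-04]), 'tau': array([-6.78341366e-04, -5.44595110e+01, -2.74035484e+01,  6.44274079e-02,
        1.71596190e-02,  1.72501399e-05]), 'ee_pos': array([0.24496519, 0.57498071, 0.1921734 ]), 'ee_rot': array([7.03143790e-06, 2.00039431e-01, 9.79787847e-01, 2.11927105e-06]), 'ft_force': array([-0.41854175,  0.01976815, -0.33492912]), 'moment': array([ 0.0270668 , -0.01728662, -0.03050744]), 'grasp_force': 0.0, 'opening': 0.08800634871890844} 0.0187
```

View pics/scene0.png

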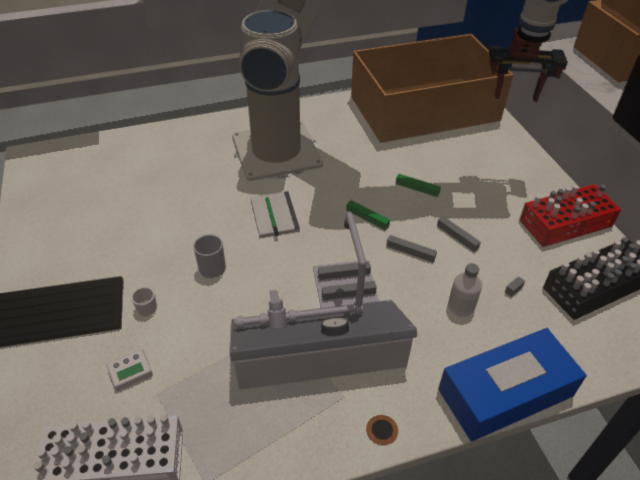

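View pics/side0.png

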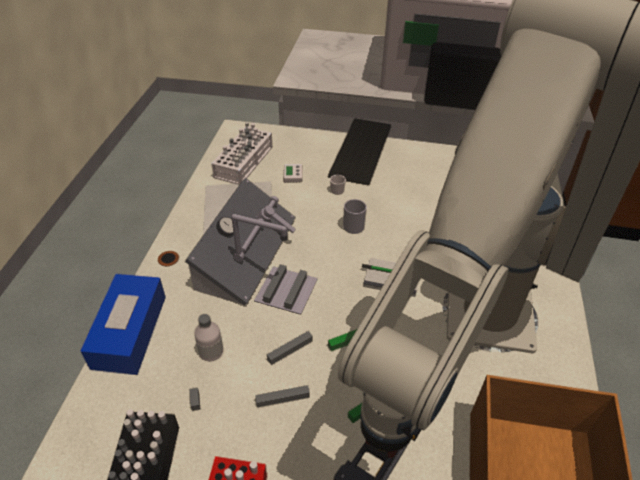

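The scene picture looks from behind the console. There are four bar-like things. Grey ones are at scene (411,248) and (458,233), which are side (290,347) and (282,396). Green ones are at scene (368,214) and (418,184). The two grey ones fit the description, the green ones are look-alikes. I'll confirm this in an enlarged crop.

```bash
python3 - <<'E'
import cv2
a=cv2.imread("pics/scene0.png")[165:355,185:495]; cv2.imwrite("pics/c1.png",cv2.resize(a,None,fx=2.55,fy=2.55,interpolation=cv2.INTER_CUBIC))
a=cv2.imread("pics/side0.png")[175:420,175:385]; cv2.imwrite("pics/c2.png",cv2.resize(a,None,fx=2.4,fy=2.4,interpolation=cv2.INTER_CUBIC))
E
```

```text
(no output)
```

View pics/c1.png

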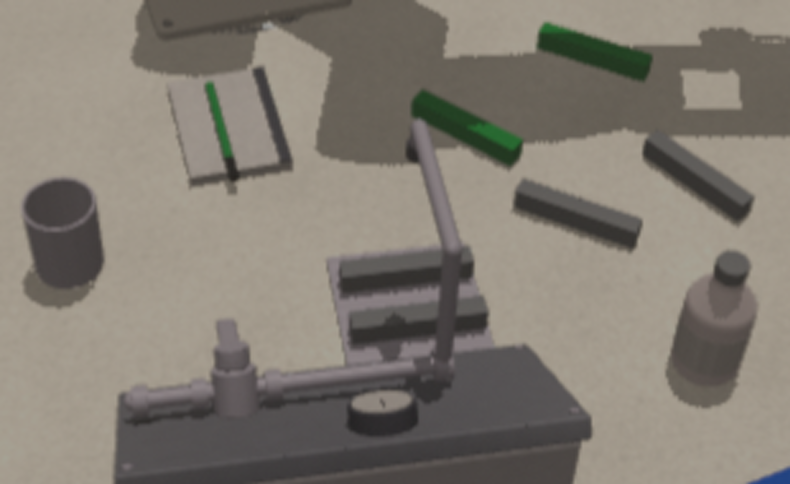

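View pics/c2.png

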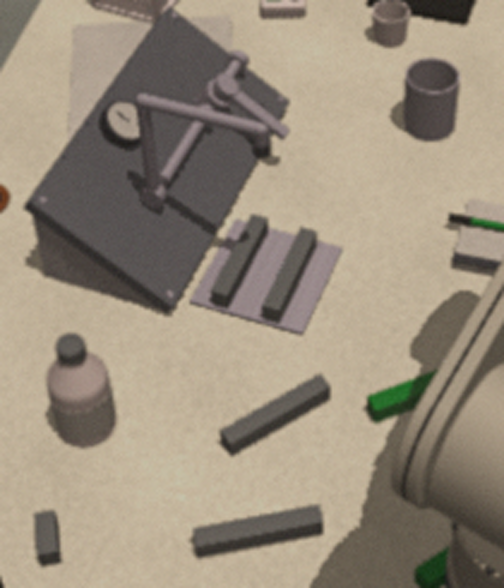

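The crop shows two plain grey bars at crop-1 (578,215) and (697,175), against two dark green ones. The grey ones are bar_a and bar_b. The cup is at crop-1 (62,232), and the lever points to the robot. Next I'll fit the poses.

```bash
cat > h.py <<'E'
import numpy as np, cv2
from scipy.optimize import least_squares, minimize
from scipy.spatial.transform import Rotation as R
from plant import robot
def proj(cam,P):
    T=cam["T"]; p=(np.atleast_2d(P)-T[:3,3])@T[:3,:3]; s=p[:,:2]/p[:,2:]
    s=s*(1+cam["k1"]*(s**2).sum(1,keepdims=True))
    return s*[cam["fx"],cam["fy"]]+[cam["cx"],cam["cy"]]
def ray(cam,px):
    d=(np.array(px,float)-[cam["cx"],cam["cy"]])/[cam["fx"],cam["fy"]]; s=d.copy()
    for _ in range(8): s=d/(1+cam["k1"]*(s@s))
    v=cam["T"][:3,:3]@[s[0],s[1],1]; return cam["T"][:3,3],v/np.linalg.norm(v)
def onz(cam,px,z):
    o,v=ray(cam,px); return o+v*(z-o[2])/v[2]
def pose(q): # x,y,yaw
    return R.from_euler("z",q[2]), np.array([q[0],q[1],0])
def tf(q,P): r,t=pose(q); return r.apply(np.atleast_2d(P))+t
E
python3 - <<'E'
from h import *
S,D=robot.camera_params("scene"),robot.camera_params("side")
s=lambda x,y:(x/2.55+185,y/2.55+165); d=lambda x,y:(x/2.4+175,y/2.4+175)
sx,sz=.2256,.129
obs=[(D,d(174,11),(sx,-.26,sz)),(D,d(30,205),(sx,.09,sz)),(D,d(288,100),(.07,-.26,.02)),(D,d(172,308),(.07,.09,.02)),
(D,d(343,247),(-.065,-.065,.006)),(D,d(305,332),(-.065,.065,.006)),(D,d(192,300),(.065,.065,.006)),
(S,s(522,346),(.07,.09,.02)),(S,s(588,420),(sx,.09,sz)),(S,s(118,397),(.07,-.26,.02)),(S,s(116,470),(sx,-.26,sz)),
(S,s(328,260),(-.065,-.065,.006)),(S,s(450,240),(0,0,.22)),(D,d(262,130),(0,0,.22)),(S,s(235,350),(.113,-.165,.106)),(D,d(228,90),(.113,-.165,.106))]
f=lambda q:np.concatenate([proj(c,tf(q,P))[0]-p for c,p,P in obs])
q=least_squares(f,[.6,0,0],loss="soft_l1").x
print("console",q); print(np.round(f(q).reshape(-1,2),1).tolist())
for n,a,b in [("bar1",s(578,210),d(276,412)),("bar2",s(697,172),d(258,528))]:
    print(n,onz(S,a,.015),onz(D,b,.015))
print("cup rim",onz(S,s(61,205),.08),onz(D,d(431,84),.08))
E
```

```text
console [ 0.52725768  0.02854961 -0.14840589]
[[-2.0, -2.4], [-1.0, -1.6], [1.3, 0.8], [0.5, 0.5], [-0.3, 0.4], [-1.5, 1.0], [-1.6, 0.8], [1.7, -2.5], [1.0, -2.8], [-0.4, -3.4], [-1.6, 1.1], [-1.1, -2.5], [-12.4, -44.8], [-0.7, 0.5], [-1.6, 0.8], [-1.1, -0.3]]
bar1 [0.4777593  0.21359791 0.015     ] [0.47528571 0.21010142 0.015     ]
bar2 [0.46493477 0.3435534  0.015     ] [0.4628964  0.34035011 0.015     ]
cup rim [ 0.39447649 -0.25002497  0.08      ] [ 0.38745142 -0.23706459  0.08      ]
```

```bash
cat >> h.py <<'E'
def tool(): s=robot.sense(); return np.array(s["ee_pos"]),R.from_quat(np.array(s["ee_rot"]),scalar_first=True)
def qd(yaw,tilt=0,pitchaxis_yaw=None):
    """tool pointing down, closing axis y at world yaw; then tilted about world horizontal axis so fingers point towards heading"""
    r=R.from_matrix(np.array([[np.sin(yaw),np.cos(yaw),0],[-np.cos(yaw),np.sin(yaw),0],[0,0,-1]]).T.T)
    if tilt: h=pitchaxis_yaw; r=R.from_rotvec(tilt*np.array([np.sin(h),-np.cos(h),0]))*r
    return r
def near(r,ref):
    """pick half-turn variant nearer ref"""
    r2=r*R.from_euler("z",np.pi); return r if (ref.inv()*r).magnitude()<=(ref.inv()*r2).magnitude() else r2
def plan(path,start=None):
    """path: list of (pos,rot); prints per segment shift, turn and rows needed, in tool axes at segment start"""
    p,r=start or tool()
    for P,Q in path:
        sh=r.inv().apply(P-p); rv=(r.inv()*Q).as_rotvec()/(2*np.pi)
        n=max(np.linalg.norm(sh)/.0415,np.linalg.norm(rv)*360/7.1)
        print("shift",np.round(sh,4).tolist(),"turn",np.round(rv,4).tolist(),"rows %.1f"%n); p,r=P,Q
E
python3 - <<'E'
from h import *
p,r=tool(); c=robot.camera_params("wrist")
print(c["fx"],c["k1"]); rel=r.inv().as_matrix()@c["T"][:3,:3]; print(np.round(rel,3), np.round(r.inv().apply(c["T"][:3,3]-p),4))
print(r.as_matrix().round(3)); print(qd(0).as_matrix(),np.linalg.det(qd(0).as_matrix()))
print(near(qd(.3),r).as_matrix().round(2))
plan([(np.array([.38,.26,.33]),r)])
E
```

```text
353.3385942063588 -0.06240261415437514
[[ 0.    -0.956 -0.293]
 [ 1.    -0.     0.002]
 [-0.002 -0.293  0.956]] [ 0.0812 -0.001  -0.1928]
[[-0.92   0.392  0.   ]
 [ 0.392  0.92   0.   ]
 [-0.     0.    -1.   ]]Traceback (most recent call last):
  File "<stdin>", line 4, in <module>
  File "h.py", line 21, in qd
    r=R.from_matrix(np.array([[np.sin(yaw),np.cos(yaw),0],[-np.cos(yaw),np.sin(yaw),0],[0,0,-1]]).T.T)
  File "scipy/spatial/transform/_rotation.pyx", line 1143, in scipy.spatial.transform._rotation.Rotation.from_matrix
ValueError: Non-positive determinant (left-handed or null coordinate frame) in rotation matrix 0: [[ 0.  1.  0.]
 [-1.  0.  0.]
 [ 0.  0. -1.]].
```

```bash
sed -i 's/^    r=R.from_matrix.*/    r=R.from_matrix([[-np.sin(yaw),np.cos(yaw),0],[np.cos(yaw),np.sin(yaw),0],[0,0,-1]])/' h.py; python3 - <<'E'
from h import *
p,r=tool()
plan([(p+(np.array([.42,.2,.34])-p)*k/3,r) for k in (1,2,3)])
E
```

```text
shift [-0.1027, -0.0921, -0.0493] turn [0.0, 0.0, 0.0] rows 3.5
shift [-0.1027, -0.0921, -0.0493] turn [0.0, 0.0, 0.0] rows 3.5
shift [-0.1027, -0.0921, -0.0493] turn [0.0, 0.0, 0.0] rows 3.5
```

Emit:
play_rows([
  [80, [-0.154, -0.138, -0.074], [0, 0, 0]],
  [80, [-0.154, -0.138, -0.074], [0, 0, 0]],
  [80, [-0.154, -0.138, -0.074], [0, 0, 0]],
  [80, [-0.154, -0.138, -0.074], [0, 0, 0]],
  [80, [-0.154, -0.138, -0.074], [0, 0, 0]],
])

```text
time_s: 1.52
ee_pos: [0.3283, 0.3956, 0.263]
ee_rot: [0.0, 0.2, 0.98, -0.0]
ft_force: [0.8, 0.5, 0.3]
opening: 0.08
grasp_force: 0.0
```

Emit:
play_rows([
  [80, [-0.154, -0.138, -0.074], [0, 0, 0]],
  [80, [-0.154, -0.138, -0.074], [0, 0, 0]],
  [80, [-0.154, -0.138, -0.074], [0, 0, 0]],
  [80, [-0.154, -0.138, -0.074], [0, 0, 0]],
  [80, [-0.154, -0.138, -0.074], [0, 0, 0]],
])

```text
time_s: 1.93
ee_pos: [0.4114, 0.2178, 0.3336]
ee_rot: [0.0, 0.2, 0.98, 0.0]
ft_force: [1.5, -0.3, -0.4]
opening: 0.0798
grasp_force: 0.0
```

```bash
python3 - <<'E'
from h import *
import pickle
robot.snapshot("wrist")
c=robot.camera_params("wrist"); im=robot.snapshot("wrist"); cv2.imwrite("pics/w1.png",im[:,:,::-1]); pickle.dump(c,open("w1.pkl","wb"))
print(tool()[0])
E
```

```text
[0.41398015 0.21600025 0.33514106]
```

View pics/w1.png

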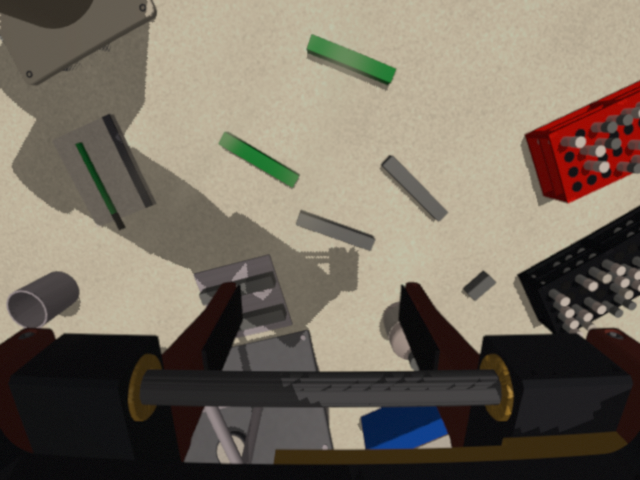

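The wrist picture shows the two grey bars at (336,230) and (413,187), the green ones above them, and the cup at (43,298). The tray with the lower bars is at (240,295).

```bash
cat >> h.py <<'E'
def box(L,W,H,z0=0): return np.array([[x*L/2,y*W/2,z0+z*H] for x in(-1,1) for y in(-1,1) for z in(0,1)])
def greyness(im):
    f=cv2.GaussianBlur(im.astype(np.float32),(0,0),.6); return (f[...,2]-f[...,0])/(f.sum(2)+1)
def hullmask(pts,off,shape,up=8):
    m=np.zeros((shape[0]*up,shape[1]*up),np.uint8)
    h=cv2.convexHull(((pts-off+.5)*up).astype(np.float32)).astype(np.int32); cv2.fillPoly(m,[h],1)
    return cv2.resize(m.astype(np.float32),(shape[1],shape[0]),interpolation=cv2.INTER_AREA)
def fitbox(views,P,q0):
    """views: list of (cam, bgr img). fits x,y,yaw of a neutral-grey box against beige bench"""
    data=[]
    for c,im in views:
        p=proj(c,tf(q0,P)); lo=np.maximum(np.floor(p.min(0)).astype(int)-8,0); hi=np.ceil(p.max(0)).astype(int)+9
        g=greyness(im)[lo[1]:hi[1],lo[0]:hi[0]]
        m=hullmask(p,lo,g.shape,4); b=np.median(g[m<.1]); f=np.median(g[m>.9])
        data.append((c,lo,np.clip((g-b)/(f-b),0,1)))
    f=lambda q:sum(((hullmask(proj(c,tf(q,P)),lo,g.shape,4)-g)**2).sum() for c,lo,g in data)
    best=min((minimize(f,np.array(q0)+[0,0,dy],method="Nelder-Mead",options=dict(initial_simplex=np.array(q0)+[0,0,dy]+np.array([[0,0,0],[.006,0,0],[0,.006,0],[0,0,.12]]),xatol=1e-4,fatol=1e-3)) for dy in(-.2,0,.2)),key=lambda r:r.fun)
    return best.x,best.fun,sum((g>.5).sum() for _,_,g in data)
E
python3 - <<'E'
from h import *
import pickle
W=(pickle.load(open("w1.pkl","rb")),cv2.imread("pics/w1.png")); S=(robot.camera_params("scene"),cv2.imread("pics/scene0.png")); D=(robot.camera_params("side"),cv2.imread("pics/side0.png"))
w=W[0]
for n,c,e in [("bar1",(336,230),[(299,216),(372,245)]),("bar2",(413,187),[(386,160),(442,215)])]:
    a,b=[onz(w,x,.015) for x in e]; q0=[*onz(w,c,.015)[:2],np.arctan2(*(b-a)[1::-1])]; print(n,"init",np.round(q0,4),np.linalg.norm(b-a))
    for nm,v in [("W",[W]),("S",[S]),("D",[D]),("all",[W,S,D])]:
        q,f,k=fitbox(v,box(.12,.02,.024),q0); print(nm,np.round(q,4),round(f,1),k)
E
```

```text
bar1 init [0.4766 0.2132 0.7764] 0.11959057130803791
W [0.4769 0.2113 0.8277] 153.7 1100
S [0.4753 0.2126 0.8049] 125.9 612
D [0.4777 0.2089 0.8542] 109.6 474
all [0.477  0.2118 0.8278] 428.7 2186
bar2 init [0.4609 0.3414 0.4306] 0.11950119355701179
W [0.4632 0.3429 0.4157] 108.3 1114
S [0.4622 0.3442 0.3809] 173.5 613
D [0.4646 0.3388 0.4142] 135.3 567
all [0.4638 0.3429 0.4191] 457.7 2294
```

```bash
python3 - <<'E'
import cv2
a=cv2.imread("pics/w1.png")[245:365,180:330]; a=cv2.convertScaleAbs(cv2.resize(a,None,fx=5,fy=5,interpolation=cv2.INTER_CUBIC),alpha=1.4); cv2.imwrite("pics/c3.png",a)
E
```

```text
(no output)
```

View pics/c3.png

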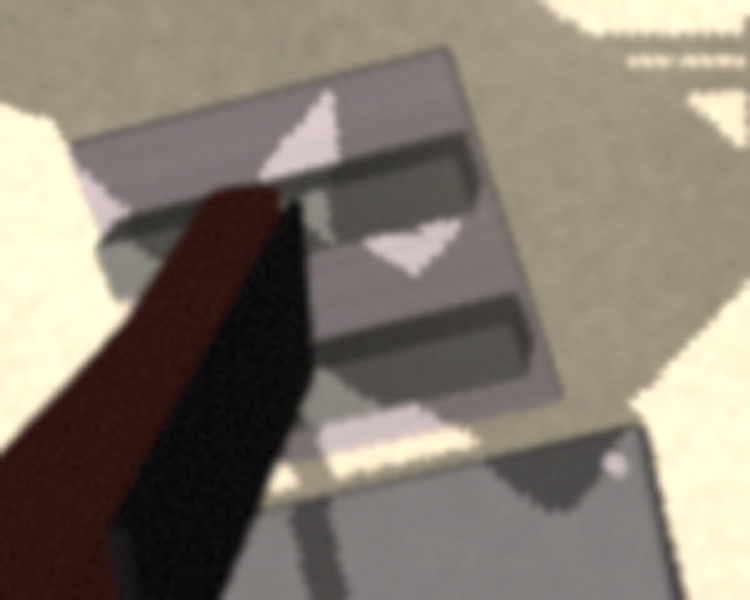

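The crop shows the tray corners at wrist (195,273), (269,254) and (293,324), with the lower bars square on the tray. The panel corner is at (308,330).

```bash
python3 - <<'E'
from h import *
import pickle
S,D=robot.camera_params("scene"),robot.camera_params("side"); W=pickle.load(open("w1.pkl","rb"))
s=lambda x,y:(x/2.55+184.8,y/2.55+164.8); d=lambda x,y:(x/2.4+174.8,y/2.4+174.8); w=lambda x,y:(x/5+179.6,y/5+244.6)
sx,sz=.2256,.129
tr=[(W,w(75,142),(-.065,-.065,.006)),(W,w(446,46),(-.065,.065,.006)),(W,w(563,395),(.065,.065,.006)),(W,w(638,425),(.07,.09,.02))]
ds=[(D,d(343,247),(-.065,-.065,.006)),(D,d(305,332),(-.065,.065,.006)),(D,d(192,300),(.065,.065,.006)),(D,d(288,100),(.07,-.26,.02)),(D,d(172,308),(.07,.09,.02)),(D,d(262,130),(0,0,.22)),(D,d(30,205),(sx,.09,sz))]
ss=[(S,s(328,260),(-.065,-.065,.006)),(S,s(522,346),(.07,.09,.02)),(S,s(118,397),(.07,-.26,.02)),(S,s(417,128),(0,0,.22)),(S,s(116,470),(sx,-.26,sz)),(S,s(588,420),(sx,.09,sz))]
for n,obs in [("W",tr),("D",ds),("S",ss),("all",tr+ds+ss)]:
    f=lambda q:np.concatenate([proj(c,tf(q,P))[0]-p for c,p,P in obs])
    q=least_squares(f,[.52,.03,-.15]).x; print(n,np.round(q,4),np.round(f(q).reshape(-1,2),1).tolist())
q=np.array([.526,.028,-.148])
E
```

```text
W [ 0.5281  0.0288 -0.1545] [[-1.9, -0.1], [1.2, 0.0], [0.4, 1.3], [0.3, -1.0]]
D [ 0.5269  0.0257 -0.1287] [[-0.1, -0.6], [-0.3, 0.1], [-0.7, 0.6], [0.1, 0.3], [1.6, 0.4], [-0.1, -0.1], [-0.5, -0.8]]
S [ 0.5309  0.0273 -0.1519] [[-0.9, -1.2], [2.0, -0.8], [-0.6, -2.1], [0.7, 0.6], [-2.2, 2.7], [1.1, -0.8]]
all [ 0.5285  0.0276 -0.1456] [[-2.7, 0.8], [0.2, 0.3], [0.1, 1.4], [-0.0, -1.1], [-0.5, 0.2], [-1.6, 0.8], [-1.7, 0.7], [0.9, 0.7], [0.4, 0.4], [-0.9, 0.4], [-1.1, -1.5], [-1.2, -1.8], [1.8, -1.9], [-0.5, -2.4], [0.4, -0.2], [-1.5, 2.3], [1.3, -2.1]]
```

```bash
cat >> h.py <<'E'
def fkR(q): return R.from_euler("z",q[0])*R.from_euler("y",q[1]+q[2])*R.from_euler("z",q[3])*R.from_euler("y",q[4])*R.from_euler("z",q[5]+np.pi/2)
def fk(q,k):
    h,a,b,d=k; r=fkR(q); z1=R.from_euler("z",q[0])
    p=np.array([0,0,h])+z1.apply([a*np.sin(q[1])+b*np.sin(q[1]+q[2]),0,a*np.cos(q[1])+b*np.cos(q[1]+q[2])])+r.apply([0,0,d])
    return p,r
LO=np.array([-3,-.9,.09,-1.31,.11,-2.54]);HI=np.array([3,2.11,2.58,4.45,2.69,2.54])
def ik(P,Q,q0,k):
    def f(q): p,r=fk(q,k); return np.r_[(p-P)*5,(r.inv()*Q).as_rotvec()]
    s=least_squares(f,np.clip(q0,LO+1e-3,HI-1e-3),bounds=(LO,HI)); return s.x,np.abs(s.fun).max()
E
python3 - <<'E'
from h import *
s=robot.sense(); q0=np.array([1.149,.4231,1.6299,0,1.0886,-.019]); p0=np.array([.245,.575,.1922])
q1=s["qpos"]; p1=s["ee_pos"]; print(q1.round(4),p1); print((fkR(q1).inv()*tool()[1]).as_rotvec())
f=lambda k:np.r_[fk(q0,[k[2]+.3,k[0],k[1],.3])[0]-p0,fk(q1,[k[2]+.3,k[0],k[1],.3])[0]-p1]
r=least_squares(f,[.5,.5,.1]); print(r.x,f(r.x).round(4))
E
```

```text
[ 4.5640e-01  2.9700e-02  1.8020e+00 -1.5000e-03  1.3053e+00 -7.0550e-01] [0.41398015 0.21600025 0.33514106]
[-2.77664176e-16  2.49908601e-17 -2.21449988e-16]
[ 0.51726112  0.46582456 -0.06257693] [ 0.0109 -0.0047  0.0009  0.0052 -0.0106 -0.0009]
```

```bash
sed -i 's/z1.apply(\[a\*np.sin(q\[1\])+b\*np.sin(q\[1\]+q\[2\]),0,/z1.apply([a*np.sin(q[1])+b*np.sin(q[1]+q[2]),.012,/' h.py; cat >> h.py <<'E'
C=np.array([.528,.028,-.147]); t40=np.radians(40)
GP=lambda g,r:g-r.apply([0,0,.0187])*-1  # TCP for grasp point g
def grasp(g,head,tilt,up): # camera up or down
    r=qd(head+(-np.pi/2 if up else np.pi/2),tilt,head) if tilt else qd(head+(-np.pi/2 if up else np.pi/2))
    return g+r.apply([0,0,.0187]),r
def cpt(x,y,z): return tf(C,[x,y,z])[0]
E
python3 - <<'E'
from h import *
q0=robot.sense()["qpos"]
for h in(.27,.36):
  k=[h,.5173,.4658,h+.0626]
  for up in(0,1):
    for n,g,hd in [("bar1",[.477,.212,.024],.828),("bar2",[.464,.343,.024],.419),("place-",cpt(0,-.03,.054),C[2]),("place+",cpt(0,.03,.054),C[2]),("cup",[.39,-.245,.04],-.55),("cupP",cpt(0,0,.094),C[2]),("lever0",cpt(.064,-.165,.0716),C[2])]:
      P,Q=grasp(np.array(g),hd,t40,up)
      if n=="bar1" : print(h,up,"zdir",Q.as_matrix()[:,2].round(2),"x",Q.as_matrix()[:,0].round(2))
      q,e=ik(P,Q,[np.arctan2(g[1],g[0]),0.1,1.9,0,.8,-1.2 if up else 1.2],k); print(n,q.round(2),"err %.3f"%e)
E
```

```text
0.27 0 zdir [ 0.43  0.47 -0.77] x [-0.52 -0.56 -0.64]
bar1 [ 0.38  0.4   2.27  0.6   0.11 -2.54] err 0.319
bar2 [ 0.69  0.47  2.19 -1.31  0.13 -0.02] err 0.231
place- [ 0.04  0.33  2.31 -1.31  0.11 -0.09] err 0.220
place+ [ 0.19  0.36  2.28 -1.31  0.18  0.04] err 0.212
cup [-0.5   0.28  2.42 -1.31  0.11 -0.21] err 0.273
cupP [ 0.1   0.25  2.33 -1.31  0.13 -0.05] err 0.160
lever0 [-0.2   0.38  2.21 -1.31  0.11 -0.3 ] err 0.179
0.27 1 zdir [ 0.43  0.47 -0.77] x [0.52 0.56 0.64]
bar1 [ 0.15  0.51  2.43  2.27  0.55 -1.33] err 0.000
bar2 [ 0.72  0.54  2.35  3.59  0.46 -1.74] err 0.000
place- [ 0.05  0.41  2.47  3.44  0.45 -1.69] err 0.000
place+ [ 0.22  0.42  2.43  3.71  0.44 -1.81] err 0.000
cup [-0.61  0.39  2.58  3.06  0.48 -1.55] err 0.044
cupP [ 0.14  0.3   2.44  3.73  0.33 -1.91] err 0.000
lever0 [-0.33  0.42  2.34  2.76  0.32 -1.35] err 0.000
0.36 0 zdir [ 0.43  0.47 -0.77] x [-0.52 -0.56 -0.64]
bar1 [ 0.37  0.37  2.32  0.58  0.11 -2.54] err 0.348
bar2 [ 0.72  0.45  2.24 -1.31  0.16  0.02] err 0.264
place- [ 0.06  0.3   2.38 -1.31  0.11 -0.08] err 0.252
place+ [ 0.24  0.34  2.34 -1.31  0.21  0.09] err 0.241
cup [-0.48  0.25  2.47 -1.31  0.11 -0.19] err 0.301
cupP [ 0.14  0.22  2.4  -1.31  0.15 -0.01] err 0.193
lever0 [-0.18  0.35  2.28 -1.31  0.11 -0.28] err 0.216
0.36 1 zdir [ 0.43  0.47 -0.77] x [0.52 0.56 0.64]
bar1 [ 0.03  0.56  2.52  2.29  0.66 -1.5 ] err 0.000
bar2 [ 0.77  0.57  2.47  3.55  0.6  -1.64] err 0.000
place- [ 0.1   0.43  2.58  3.44  0.56 -1.64] err 0.016
place+ [ 0.29  0.45  2.55  3.67  0.58 -1.68] err 0.000
cup [-0.62  0.35  2.58  3.01  0.32 -1.5 ] err 0.166
cupP [ 0.2   0.31  2.57  3.65  0.46 -1.77] err 0.000
lever0 [-0.37  0.42  2.47  2.82  0.45 -1.45] err 0.000
```

```bash
cat >> h.py <<'E'
K=[.31,.5173,.4658,.3726]
def jrows(q0,q1,k=None,vf=.6):
    k=k or K; V=np.array([2.39,2.39,3.01,3.14,3.14,3.14])*vf/12
    f=np.linspace(0,1,200); ps=[fk(q0+(q1-q0)*x,k) for x in f]
    n=int(np.ceil(np.abs((q1-q0)/V).max()))
    while True:
        W=[fk(q0+(q1-q0)*i/n,k) for i in range(n+1)]
        if all(np.linalg.norm(W[i+1][0]-W[i][0])<.04 and (W[i][1].inv()*W[i+1][1]).magnitude()<np.radians(7) for i in range(n)): break
        n+=1
    rows(W); return W
def rows(W):
    n=len(W)-1
    for s in range(0,n,5):
        p,r=W[s]
        print([[np.round(r.inv().apply(W[i][0]-p),3).tolist(),np.round((r.inv()*W[i][1]).as_rotvec()/2/np.pi,4).tolist()] for i in range(s+1,min(s+5,n)+1)])
E
python3 - <<'E'
from h import *
q0=robot.sense()["qpos"]
t=np.radians(35); hd=.828
for h in (.25,.31,.37):
    k=[h,.5173,.4658,h+.0626]
    for z in(.024,.13):
        g=np.array([.477-.01*np.cos(hd),.212-.01*np.sin(hd),z]); P,Q=grasp(g,hd,t,1)
        q,e=ik(P,Q,[.1,.5,2.4,2.3,.6,-1.3],k); print(h,z,q.round(3),round(e,4))
k=K; g[2]=.13; P,Q=grasp(g,hd,t,1); q,e=ik(P,Q,[.1,.5,2.4,2.3,.6,-1.3],k)
W=jrows(q0,q); print(len(W),[w[0].round(3).tolist() for w in W[::3]], "target",P.round(4))
E
```

```text
0.25 0.024 [ 0.189  0.468  2.387  2.123  0.413 -1.138] 0.0
0.25 0.13 [ 0.189  0.203  2.345  1.349  0.358 -0.31 ] 0.0
0.31 0.024 [ 0.128  0.479  2.449  2.175  0.465 -1.261] 0.0
0.31 0.13 [ 0.128  0.187  2.41   1.439  0.382 -0.462] 0.0
0.37 0.024 [ 0.057  0.498  2.506  2.208  0.52  -1.378] 0.0
0.37 0.13 [ 0.057  0.176  2.473  1.507  0.412 -0.603] 0.0
[[[0.012, 0.014, 0.016], [-0.008, 0.0075, 0.008]], [[0.022, 0.027, 0.031], [-0.0159, 0.0147, 0.0169]], [[0.031, 0.041, 0.044], [-0.0236, 0.0216, 0.0267]], [[0.039, 0.053, 0.055], [-0.031, 0.0282, 0.0374]], [[0.044, 0.066, 0.065], [-0.0382, 0.0344, 0.0488]]]
[[[0.004, 0.008, 0.012], [-0.0073, 0.0055, 0.0121]], [[0.005, 0.015, 0.023], [-0.0145, 0.0104, 0.0249]], [[0.005, 0.022, 0.033], [-0.0214, 0.0148, 0.0384]], [[0.002, 0.029, 0.041], [-0.0281, 0.0186, 0.0525]], [[-0.004, 0.034, 0.049], [-0.0346, 0.0219, 0.0671]]]
[[[-0.007, 0.005, 0.007], [-0.0067, 0.0024, 0.015]], [[-0.016, 0.01, 0.013], [-0.0133, 0.0042, 0.0304]], [[-0.028, 0.014, 0.019], [-0.0198, 0.0052, 0.0463]], [[-0.043, 0.017, 0.023], [-0.0261, 0.0056, 0.0624]], [[-0.059, 0.018, 0.027], [-0.0323, 0.0053, 0.0789]]]
[[[-0.018, 0.007, 0.003], [-0.0065, -0.0011, 0.0166]], [[-0.038, 0.013, 0.005], [-0.013, -0.0028, 0.0333]], [[-0.061, 0.018, 0.006], [-0.0195, -0.0053, 0.0502]], [[-0.086, 0.02, 0.006], [-0.0259, -0.0084, 0.0672]], [[-0.113, 0.02, 0.004], [-0.0323, -0.0122, 0.0843]]]
21 [[0.414, 0.216, 0.334], [0.402, 0.266, 0.291], [0.402, 0.306, 0.26], [0.416, 0.328, 0.236], [0.44, 0.329, 0.212], [0.465, 0.305, 0.183], [0.479, 0.256, 0.144]] target [0.4775 0.2125 0.1147]
```

Emit:
play_rows([
  [80, [0.022, 0.027, 0.031], [-0.016, 0.015, 0.017]],
  [80, [0.031, 0.041, 0.044], [-0.024, 0.022, 0.027]],
  [80, [0.039, 0.053, 0.055], [-0.031, 0.028, 0.037]],
  [80, [0.044, 0.066, 0.065], [-0.038, 0.034, 0.049]],
])

```text
time_s: 2.37
ee_pos: [0.3956, 0.2983, 0.2664]
ee_rot: [-0.082, 0.347, 0.924, 0.138]
ft_force: [0.2, 0.2, 0.3]
opening: 0.0798
grasp_force: 0.0
```

Emit:
play_rows([
  [80, [0.004, 0.008, 0.012], [-0.007, 0.0055, 0.012]],
  [80, [0.005, 0.015, 0.023], [-0.0145, 0.0105, 0.025]],
  [80, [0.005, 0.022, 0.033], [-0.0215, 0.015, 0.0385]],
  [80, [0.002, 0.029, 0.041], [-0.028, 0.0185, 0.0525]],
  [80, [-0.004, 0.034, 0.049], [-0.0345, 0.022, 0.067]],
])

```text
time_s: 2.78
ee_pos: [0.4192, 0.3358, 0.2263]
ee_rot: [-0.133, 0.528, 0.804, 0.24]
ft_force: [-0.4, 0.5, -0.0]
opening: 0.0803
grasp_force: 0.0
```

```bash
python3 - <<'E'
from h import *
s=robot.sense(); q=s["qpos"]; p=s["ee_pos"]; print(s["time_s"],q.round(3),p)
r=least_squares(lambda x:fk(q,[x[0],.5173,.4658,x[0]+.0626])[0]-p,[.31]); k=[r.x[0],.5173,.4658,r.x[0]+.0626]; print(r.x,r.fun)
t=np.radians(35); hd=.828
g=np.array([.477-.01*np.cos(hd),.212-.01*np.sin(hd),.10]); P,Q=grasp(g,hd,t,1); q1,e=ik(P,Q,[.1,.5,2.4,1.6,.6,-.8],k); print(q1.round(3),e,P)
W=jrows(q,q1,k)
E
```

```text
2.7833 [ 0.341  0.166  2.047  0.718  0.824 -0.539] [0.41917036 0.33575995 0.22634504]
[0.2639979] [ 0.02162823  0.00084732 -0.00856128]
[ 0.176  0.27   2.379  1.611  0.356 -0.602] 8.518186156436514e-13 [0.47749095 0.21253467 0.08468186]
[[[-0.006, 0.004, 0.009], [-0.0069, 0.004, 0.0145]], [[-0.015, 0.007, 0.016], [-0.0138, 0.0069, 0.0297]], [[-0.027, 0.009, 0.023], [-0.0206, 0.0089, 0.0453]], [[-0.042, 0.01, 0.029], [-0.0272, 0.0098, 0.0614]], [[-0.06, 0.009, 0.034], [-0.0337, 0.0096, 0.0778]]]
[[[-0.02, 0.006, 0.003], [-0.007, -0.0013, 0.0165]], [[-0.042, 0.01, 0.005], [-0.0139, -0.0035, 0.0332]], [[-0.068, 0.013, 0.006], [-0.0208, -0.0068, 0.0501]], [[-0.096, 0.012, 0.006], [-0.0275, -0.011, 0.0671]], [[-0.126, 0.009, 0.004], [-0.034, -0.0162, 0.0842]]]
```

Emit:
play_rows([
  [80, [-0.006, 0.004, 0.009], [-0.007, 0.004, 0.0145]],
  [80, [-0.015, 0.007, 0.016], [-0.014, 0.007, 0.03]],
  [80, [-0.027, 0.009, 0.023], [-0.0205, 0.009, 0.045]],
  [80, [-0.042, 0.01, 0.029], [-0.027, 0.01, 0.0615]],
  [80, [-0.06, 0.009, 0.034], [-0.0335, 0.0095, 0.078]],
])

```text
time_s: 3.2
ee_pos: [0.4535, 0.3086, 0.1714]
ee_rot: [-0.155, 0.711, 0.618, 0.298]
ft_force: [0.3, 0.1, 1.4]
opening: 0.08
grasp_force: 0.0
```

```bash
cat >> h.py <<'E'
# full model: h,a,b,d, elbow offset e, wrist offset w, lateral c
def fk(q,k):
    h,a,b,d,e,w,c=k; r=fkR(q); z1=R.from_euler("z",q[0]); s=q[1]+q[2]
    p=np.array([0,0,h])+z1.apply([a*np.sin(q[1])+b*np.sin(s)+e*np.cos(s),c,a*np.cos(q[1])+b*np.cos(s)-e*np.sin(s)])
    r5=z1*R.from_euler("y",s)*R.from_euler("z",q[3])*R.from_euler("y",q[4])
    return p+r5.apply([w,0,d]),r
import json,os
def cal(add=True):
    L=json.load(open("cal.json")) if os.path.exists("cal.json") else [[[1.14901,.423102,1.629901,-1.4e-5,1.08858,-.018983],[.24496519,.57498071,.1921734]],[[.4564,.0297,1.802,-.0015,1.3053,-.7055],[.41398015,.21600025,.33514106]],[[.341,.166,2.047,.718,.824,-.539],[.41917,.33576,.226345]]]
    s=robot.sense()
    if add: L.append([list(s["qpos"]),list(s["ee_pos"])]); json.dump(L,open("cal.json","w"))
    k0=np.array([.3,.51,.46,.36,0,0,.012])
    r=least_squares(lambda k:np.r_[np.concatenate([fk(np.array(q),k)[0]-p for q,p in L]),(k-k0)*1e-3],k0)
    print("cal",r.x.round(4),"res",np.abs(r.fun[:-7]).max().round(4)); return list(r.x)
E
python3 - <<'E'
from h import *
k=cal(); s=robot.sense(); q=s["qpos"]; print(s["time_s"],q.round(3))
t=np.radians(35); hd=.828
g=np.array([.477-.01*np.cos(hd),.212-.01*np.sin(hd),.09]); P,Q=grasp(g,hd,t,1); q1,e=ik(P,Q,[.1,.5,2.4,1.6,.6,-.8],k); print(q1.round(3),e,P)
W=jrows(q,q1,k)
g[2]=.024; print(ik(*grasp(g,hd,t,1),q1,k)[0].round(3))
g=cpt(-.01,-.03,.054); print(ik(*grasp(g,C[2],t,1),[.1,.4,2.4,3.3,.4,-1.6],k))
g=cpt(0,0,.094); print(ik(*grasp(g,C[2],t40,1),[.1,.4,2.4,3.3,.4,-1.6],k))
E
```

```text
cal [ 3.126e-01  5.631e-01  4.849e-01  3.403e-01  7.760e-02 -1.000e-04
  1.190e-02] res 0.0001
3.2 [ 0.251  0.252  2.198  1.184  0.586 -0.6  ]
[ 0.163  0.414  2.31   1.794  0.372 -0.81 ] 6.289413434501513e-14 [0.47749095 0.21253467 0.07468186]
[[[-0.018, 0.01, 0.008], [-0.007, 0.0, 0.0163]], [[-0.041, 0.019, 0.014], [-0.0141, -0.0016, 0.0329]], [[-0.068, 0.025, 0.019], [-0.021, -0.0048, 0.0498]], [[-0.1, 0.028, 0.022], [-0.0277, -0.0096, 0.0668]], [[-0.134, 0.027, 0.024], [-0.034, -0.0158, 0.084]]]
[ 0.163  0.6    2.313  2.194  0.451 -1.245]
(array([ 0.04479093,  0.50664017,  2.35595837,  3.47498397,  0.34064869,
       -1.72857098]), np.float64(8.488445293886036e-10))
(array([ 0.14184399,  0.43612364,  2.36103405,  3.65954658,  0.37880487,
       -1.83390598]), np.float64(1.7177423719538787e-09))
```

Emit:
play_rows([
  [50, [-0.018, 0.01, 0.008], [-0.007, 0, 0.0165]],
  [50, [-0.041, 0.019, 0.014], [-0.014, -0.0015, 0.033]],
  [50, [-0.068, 0.025, 0.019], [-0.021, -0.005, 0.05]],
  [50, [-0.1, 0.028, 0.022], [-0.0275, -0.0095, 0.067]],
  [50, [-0.134, 0.027, 0.024], [-0.034, -0.016, 0.084]],
])

```text
time_s: 3.62
ee_pos: [0.4779, 0.2116, 0.0741]
ee_rot: [-0.12, 0.873, 0.384, 0.274]
ft_force: [1.3, -0.5, 0.4]
opening: 0.0515
grasp_force: 0.0
```

```bash
python3 - <<'E'
from h import *
import pickle
c=robot.camera_params("wrist"); im=robot.snapshot("wrist")[:,:,::-1].copy(); pickle.dump(c,open("w2.pkl","wb")); cv2.imwrite("pics/w2.png",im)
b=tf([.477,.212,.828],box(.12,.02,.024)); print("pred",proj(c,b).round(0).tolist()); print([d for d in robot.search_frame("wrist","bar_a")][:3])
q,f,n=fitbox([(c,im)],box(.12,.02,.024),[.477,.212,.828]); print(q.round(4),f,n)
t=np.radians(35); hd=.828
g=np.array([.477-.01*np.cos(hd),.212-.01*np.sin(hd),.024]); plan([grasp(g,hd,t,1)])
E
```

```text
pred [[333.0, 379.0], [334.0, 381.0], [306.0, 379.0], [305.0, 381.0], [331.0, 227.0], [332.0, 216.0], [308.0, 227.0], [307.0, 216.0]]
[{'pixel': [199.9, 195.3], 'confidence': 0.65}, {'pixel': [26.4, 314.1], 'confidence': 0.65}, {'pixel': [317.6, 298.1], 'confidence': 0.58}]
[0.4733 0.208  0.817 ] 498.55548095703125 4837
shift [-0.0342, 0.0007, 0.0539] turn [-0.0003, 0.001, 0.0001] rows 1.5
```

```bash
python3 - <<'E'
import cv2
im=cv2.imread("pics/w2.png")
print([(r,im[r,312:326].mean(0).astype(int).tolist()) for r in list(range(200,236,2))+list(range(340,400,4))])
E
```

```text
[(200, [149, 172, 180]), (202, [149, 171, 180]), (204, [147, 170, 179]), (206, [147, 169, 180]), (208, [147, 170, 180]), (210, [146, 169, 179]), (212, [145, 167, 178]), (214, [145, 167, 178]), (216, [144, 166, 178]), (218, [116, 132, 139]), (220, [94, 101, 105]), (222, [93, 99, 103]), (224, [92, 100, 103]), (226, [92, 99, 102]), (228, [91, 98, 102]), (230, [91, 98, 101]), (232, [92, 98, 101]), (234, [91, 98, 101]), (340, [52, 55, 56]), (344, [52, 55, 56]), (348, [52, 55, 56]), (352, [52, 55, 56]), (356, [52, 55, 56]), (360, [52, 55, 56]), (364, [52, 55, 56]), (368, [53, 55, 57]), (372, [33, 33, 35]), (376, [43, 44, 45]), (380, [57, 58, 59]), (384, [59, 59, 61]), (388, [63, 63, 65]), (392, [62, 62, 64]), (396, [63, 63, 65])]
```

Emit:
play_rows([
  [50, [-0.034, 0.001, 0.054], [0, 0.001, 0]],
  [50, [-0.034, 0.001, 0.054], [0, 0.001, 0]],
  [50, [-0.034, 0.001, 0.054], [0, 0.001, 0]],
])

```text
time_s: 3.97
ee_pos: [0.4813, 0.2149, 0.01]
ee_rot: [-0.122, 0.871, 0.387, 0.278]
ft_force: [0.0, 0.6, -0.6]
opening: 0.0502
grasp_force: 0.0
```

Emit:
play_rows([
  [15, [0, 0, 0], [0, 0, 0]],
  [15, [0, 0, 0], [0, 0, 0]],
  [15, [0, 0, 0], [0, 0, 0]],
  [15, [0, 0, 0], [0, 0, 0]],
  [15, [0, 0, 0], [0, 0, 0]],
], squeeze=30)

```text
time_s: 4.38
ee_pos: [0.4818, 0.2143, 0.013]
ee_rot: [-0.122, 0.871, 0.386, 0.279]
ft_force: [-1.0, 0.3, 0.4]
opening: 0.0201
grasp_force: 0.0
```

```bash
python3 - <<'E'
from h import *
k=cal(); s=robot.sense(); print(s["opening"],s["grasp_force"],s["ft_force"],s["qpos"].round(3))
p,r=tool(); g=p-r.apply([0,0,.0187]); u=np.array([np.cos(.828),np.sin(.828),0]); 
print("p",p.round(4),"grasp",g.round(4),"along bar from centre",(g-[.4757,.2105,0])@u,"tool z",r.as_matrix()[:,2].round(3),"heading",np.arctan2(*r.as_matrix()[1::-1,2]), "tilt",np.degrees(np.arccos(-r.as_matrix()[2,2])),"y",r.as_matrix()[:,1].round(4))
E
```

```text
cal [ 0.3125  0.5631  0.4849  0.3402  0.0775 -0.      0.0119] res 0.0001
0.02006203429890813 0.0 [-0.97184762  0.30060297  0.39466921] [ 0.162  0.593  2.308  2.177  0.452 -1.233]
p [0.4818 0.2143 0.013 ] grasp [0.4744 0.2063 0.0282] along bar from centre -0.00392290835678821 tool z [ 0.392  0.427 -0.815] heading 0.8280932224823944 tilt 35.461222045690285 y [ 0.7404 -0.6721  0.004 ]
```

Emit:
play_rows([
  [26, [0, 0, 0], [0, 0, 0]],
  [26, [-0.003, 0, 0.004], [0, 0, 0]],
  [26, [-0.003, 0, 0.004], [0, 0, 0]],
  [15, [-0.003, 0, 0.004], [0, 0, 0]],
  [10, [-0.003, 0, 0.004], [0, 0, 0]],
])

```text
time_s: 4.8
ee_pos: [0.481, 0.2138, 0.0069]
ee_rot: [-0.122, 0.871, 0.386, 0.278]
ft_force: [0.0, 0.4, 0.2]
opening: 0.0161
grasp_force: 0.0
```

Emit:
play_rows([
  [10, [0, 0, 0], [0, 0, 0]],
  [10, [0, 0, 0], [0, 0, 0]],
])

```text
time_s: 4.97
ee_pos: [0.481, 0.2138, 0.0068]
ee_rot: [-0.122, 0.871, 0.386, 0.278]
ft_force: [1.2, 0.7, 0.5]
opening: 0.0101
grasp_force: 0.0
```

```bash
python3 - <<'E'
from h import *
k=cal(0); s=robot.sense(); q=s["qpos"]; p,r=tool(); print(p.round(4),s["opening"],s["grasp_force"],s["ft_force"],np.degrees(np.arccos(-r.as_matrix()[2,2])),r.as_matrix()[:,1].round(4))
E
```

```text
cal [ 0.3125  0.5631  0.4849  0.3402  0.0775 -0.      0.0119] res 0.0001
[0.481  0.2138 0.0068] 0.010052348590507227 0.0 [1.21345949 0.71825558 0.51035848] 35.3450072862166 [ 0.7399 -0.6727  0.0027]
```

```bash
python3 - <<'E'
from h import *
import pickle
c=robot.camera_params("wrist"); im=robot.snapshot("wrist")[:,:,::-1].copy(); pickle.dump(c,open("w3.pkl","wb"))
sc=robot.snapshot("side")[:,:,::-1]
cv2.imwrite("pics/w3.png",im); cv2.imwrite("pics/d3.png",sc)
cv2.imwrite("pics/m3.png",np.hstack([cv2.resize(im,(400,300)),cv2.resize(sc[260:450,180:433],(400,300),interpolation=cv2.INTER_CUBIC)]))
E
```

```text
(no output)
```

View pics/m3.png

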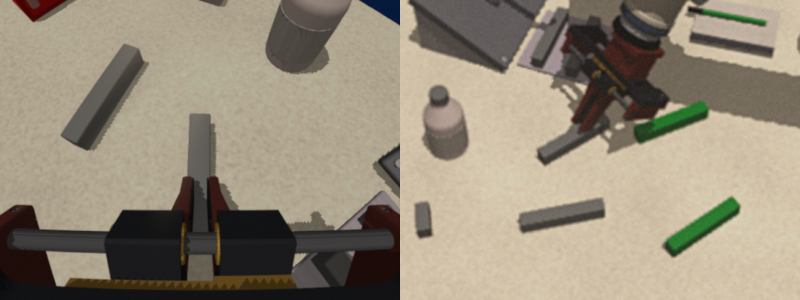

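```bash
python3 - <<'E'
from h import *
import pickle
c=pickle.load(open("w3.pkl","rb")); p,r=tool(); D=robot.camera_params("side")
for nm,l in [("tcp",[0,0,0]),("grasp",[0,0,-.0187]),("L5",[0,.005,0]),("R5",[0,-.005,0]),("L10",[0,.01,0]),("R10",[0,-.01,0])]:
    P=p+r.apply(l); print(nm,P.round(4),proj(c,P).round(1),proj(D,P).round(1))
b=tf([.4757,.2105,.828],box(.12,.02,.024)); print(proj(c,b).round(0).tolist())
w=cv2.imread("pics/w3.png")[230:430,220:420]; d=cv2.imread("pics/d3.png")[300:380,250:330]
cv2.imwrite("pics/m4.png",np.hstack([cv2.resize(w,(400,400),interpolation=cv2.INTER_CUBIC),cv2.resize(d,(400,400),interpolation=cv2.INTER_CUBIC)]))
E
```

```text
tcp [0.481  0.2138 0.0067] [[320.7 278. ]] [[287.4 349.6]]
grasp [0.4736 0.2058 0.022 ] [[320.8 291.3]] [[291.  343.6]]
L5 [0.4847 0.2104 0.0067] [[329.2 278. ]] [[286.2 348.1]]
R5 [0.4773 0.2172 0.0067] [[312.3 278. ]] [[288.6 351. ]]
L10 [0.4884 0.2071 0.0067] [[337.7 278. ]] [[285.  346.8]]
R10 [0.4736 0.2205 0.0067] [[303.8 278. ]] [[289.8 352.4]]
[[335.0, 397.0], [337.0, 401.0], [299.0, 397.0], [296.0, 401.0], [334.0, 200.0], [335.0, 182.0], [303.0, 200.0], [302.0, 182.0]]
```

View pics/m4.png

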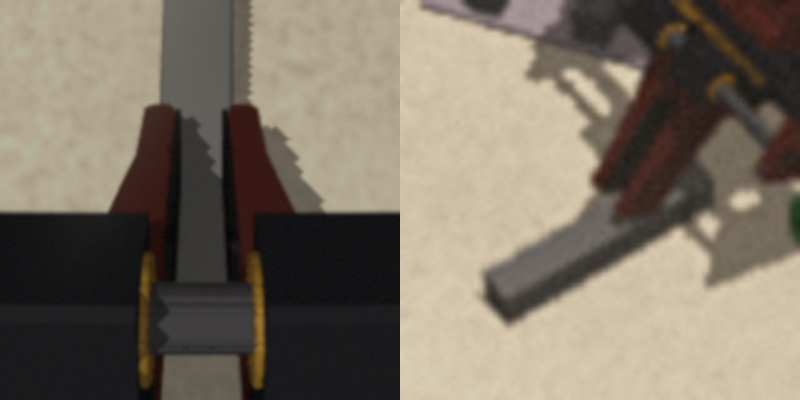

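```bash
python3 - <<'E'
from h import *
import pickle
c=pickle.load(open("w1.pkl","rb")); r=R.from_quat([0,.2,.98,0],scalar_first=True); p=np.array([.41398,.216,.33514])
for s in(0,.01,.02,.03):
  for x in (0,.01): print("w1",s,x,[proj(c,p+r.apply([x,y,-s])).round(0).tolist()[0] for y in(-.04,.04,-.053,.053)])
c=pickle.load(open("w3.pkl","rb")); p,r=tool(); D=robot.camera_params("side")
for s in(0,.01,.02):
  for x in (0,.01,-.01): print("w3",s,x,[proj(c,p+r.apply([x,y,-s])).round(0).tolist()[0] for y in(-.005,.005)],[proj(D,p+r.apply([x,y,-s])).round(0).tolist()[0] for y in(-.005,-.018,.005)])
E
```

```text
w1 0 0 [[257.0, 276.0], [392.0, 275.0], [235.0, 276.0], [414.0, 275.0]]
w1 0 0.01 [[256.0, 260.0], [393.0, 259.0], [234.0, 260.0], [415.0, 259.0]]
w1 0.01 0 [[254.0, 283.0], [396.0, 282.0], [231.0, 283.0], [418.0, 282.0]]
w1 0.01 0.01 [[253.0, 266.0], [397.0, 266.0], [230.0, 266.0], [420.0, 265.0]]
w1 0.02 0 [[251.0, 290.0], [399.0, 289.0], [227.0, 290.0], [423.0, 289.0]]
w1 0.02 0.01 [[250.0, 273.0], [401.0, 272.0], [225.0, 273.0], [425.0, 272.0]]
w1 0.03 0 [[247.0, 298.0], [404.0, 298.0], [222.0, 298.0], [429.0, 297.0]]
w1 0.03 0.01 [[246.0, 280.0], [405.0, 280.0], [220.0, 280.0], [431.0, 279.0]]
w3 0 0 [[312.0, 278.0], [329.0, 278.0]] [[289.0, 351.0], [292.0, 355.0], [286.0, 348.0]]
w3 0 0.01 [[312.0, 262.0], [329.0, 262.0]] [[286.0, 351.0], [289.0, 355.0], [283.0, 348.0]]
w3 0 -0.01 [[312.0, 293.0], [329.0, 293.0]] [[291.0, 351.0], [295.0, 354.0], [289.0, 348.0]]
w3 0.01 0 [[312.0, 285.0], [330.0, 285.0]] [[291.0, 348.0], [294.0, 351.0], [288.0, 345.0]]
w3 0.01 0.01 [[312.0, 268.0], [330.0, 268.0]] [[288.0, 348.0], [291.0, 352.0], [285.0, 345.0]]
w3 0.01 -0.01 [[312.0, 301.0], [329.0, 301.0]] [[293.0, 348.0], [297.0, 351.0], [291.0, 345.0]]
w3 0.02 0 [[311.0, 292.0], [330.0, 292.0]] [[292.0, 345.0], [296.0, 348.0], [290.0, 342.0]]
w3 0.02 0.01 [[311.0, 275.0], [330.0, 275.0]] [[290.0, 345.0], [293.0, 349.0], [287.0, 342.0]]
w3 0.02 -0.01 [[312.0, 309.0], [330.0, 309.0]] [[295.0, 344.0], [298.0, 348.0], [293.0, 342.0]]
```

The pictures show the fingertips sitting above the bar. At a commanded opening of 10 mm the gap is narrower than the bar, and the tips are about 25 mm behind the reported TCP. So the fingers really reach less far than stated. I'll open, go lower in steps and watch the force.

Emit:
play_rows([
  [45, [0, 0, 0], [0, 0, 0]],
  [45, [0, 0, 0], [0, 0, 0]],
  [45, [0, 0, 0], [0, 0, 0]],
  [45, [-0.004, 0, 0.006], [0, 0, 0]],
  [45, [-0.007, 0, 0.01], [0, 0, 0]],
])

```text
time_s: 5.48
ee_pos: [0.4812, 0.2138, -0.0057]
ee_rot: [-0.122, 0.871, 0.386, 0.278]
ft_force: [0.3, 0.4, -1.5]
opening: 0.0395
grasp_force: 0.0
```

```bash
python3 - <<'E'
from h import *
import pickle
s=robot.sense(); print(s["ee_pos"],s["ft_force"],s["opening"])
c=robot.camera_params("wrist"); im=robot.snapshot("wrist")[:,:,::-1].copy(); sd=robot.snapshot("side")[:,:,::-1]
cv2.imwrite("pics/w5.png",im); cv2.imwrite("pics/d5.png",sd); pickle.dump(c,open("w5.pkl","wb"))
w=im[180:430,195:445]; d=sd[300:380,250:330]
cv2.imwrite("pics/m5.png",np.hstack([cv2.resize(w,(400,400),interpolation=cv2.INTER_CUBIC),cv2.resize(d,(400,400),interpolation=cv2.INTER_CUBIC)]))
E
```

```text
[ 0.48121858  0.21383798 -0.00567564] [ 0.33259807  0.44254211 -1.52803191] 0.03950475880608109
```

View pics/m5.png

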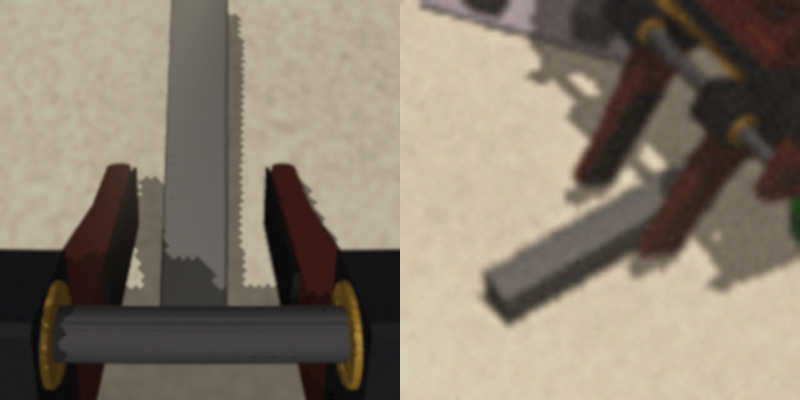

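```bash
python3 - <<'E'
from h import *
import pickle
p,r=tool(); D=robot.camera_params("side"); c=pickle.load(open("w5.pkl","rb"))
for s in(.015,.02,.025,.03,.035):
  print(s,"z %.4f"%(p+r.apply([0,0,-s]))[2],"side",[proj(D,p+r.apply([0,y,-s])).round(1).tolist()[0] for y in(.025,-.025)],"wrist",[proj(c,p+r.apply([x,-.02,-s])).round(1).tolist()[0] for x in (0,.008)])
E
```

```text
0.015 z 0.0059 side [[284.7, 341.1], [296.6, 355.0]] wrist [[283.8, 289.5], [283.4, 276.0]]
0.02 z 0.0100 side [[285.6, 339.5], [297.6, 353.4]] wrist [[282.9, 293.4], [282.4, 279.6]]
0.025 z 0.0140 side [[286.5, 337.9], [298.6, 351.8]] wrist [[282.0, 297.4], [281.5, 283.3]]
0.03 z 0.0181 side [[287.5, 336.3], [299.5, 350.2]] wrist [[281.0, 301.7], [280.4, 287.3]]
0.035 z 0.0222 side [[288.4, 334.7], [300.5, 348.6]] wrist [[279.9, 306.1], [279.3, 291.4]]
```

Emit:
play_rows([
  [45, [-0.0034, 0, 0.005], [0, 0, 0]],
  [45, [-0.0034, 0, 0.005], [0, 0, 0]],
  [10, [-0.0034, 0, 0.005], [0, 0, 0]],
  [10, [-0.0034, 0, 0.005], [0, 0, 0]],
  [10, [-0.0034, 0, 0.005], [0, 0, 0]],
])

```text
time_s: 6.0
ee_pos: [0.4812, 0.2139, -0.0114]
ee_rot: [-0.122, 0.871, 0.386, 0.278]
ft_force: [0.2, -0.8, -0.9]
opening: 0.0285
grasp_force: 0.0
```

Emit:
play_rows([
  [10, [0, 0, 0], [0, 0, 0]],
  [10, [0, 0, 0], [0, 0, 0]],
])

```text
time_s: 6.17
ee_pos: [0.4812, 0.2139, -0.0114]
ee_rot: [-0.122, 0.871, 0.386, 0.278]
ft_force: [-0.3, -1.2, 1.4]
opening: 0.0201
grasp_force: 30.0
```

```bash
cat >> h.py <<'E'
GO=.046
def grasp(g,head,tilt,up=1,roll=0):
    r=qd(head-np.pi/2,tilt,head); return np.array(g)+r.apply([0,0,GO]),r
E
python3 - <<'E'
from h import *
import pickle
k=cal(); s=robot.sense(); q=s["qpos"]; p,r=tool(); print(s["time_s"],p.round(4),s["opening"],s["grasp_force"],s["ft_force"],r.as_matrix().round(4).tolist())
# console placement targets : bar centre relative to tool as now
B=np.array([.4757,.2105,0]); hd=np.arctan2(-r.as_matrix()[0,1],r.as_matrix()[1,1]); print("bar heading from pads",hd, np.arctan2(r.as_matrix()[1,2],r.as_matrix()[0,2]))
rel=r.inv().apply(B-p); print("bar in tool",rel.round(4)); pickle.dump(r.as_matrix(),open("r1.pkl","wb"))
E
```

```text
cal [ 0.3124  0.5631  0.4849  0.3402  0.0775 -0.      0.0119] res 0.0001
6.1667 [ 0.4812  0.2139 -0.0114] 0.02009073834752445 29.999459087848663 [-0.26770676 -1.22173909  1.37344655] [[0.5475, 0.7399, 0.3909], [0.6045, -0.6727, 0.4266], [0.5786, 0.0028, -0.8156]]
bar heading from pads -2.3086995398915424 0.828985176932622
bar in tool [ 0.0016 -0.0017 -0.0129]
```

```bash
cat >> h.py <<'E'
def placed(rel,r0,hd0,c,hd1):
    """tool pose that puts carried object's origin at c, turned from heading hd0 to hd1"""
    r=R.from_euler("z",hd1-hd0)*r0; return np.array(c)-r.apply(rel),r
E
python3 - <<'E'
from h import *
import pickle
k=cal(0); q=robot.sense()["qpos"]; p,r=tool(); rel=np.array([.0016,0,-.0129]); hd=.829
P1=p+[0,0,.09]; q1,e1=ik(P1,r,q,k)
tgt=cpt(-.05,-.03,.03+.05); P2,r2=placed(rel,r,hd,tgt,C[2]); q2,e2=ik(P2,r2,[.05,.45,2.35,3.4,.4,-1.7],k)
P3,_=placed(rel,r,hd,cpt(0,-.03,.03),C[2]); q3,e3=ik(P3,r2,q2,k)
print(q1.round(2),e1,q2.round(2),e2,q3.round(2),e3)
plan([(P1,r)]); W=jrows(q1,q2,k); print([w[0].round(3).tolist() for w in W[::3]])
plan([(P3,r2)],(P2,r2))
E
```

```text
cal [ 0.3124  0.5631  0.4849  0.3402  0.0775 -0.      0.0119] res 0.0001
[ 0.16  0.41  2.3   1.77  0.37 -0.79] 8.389122729823839e-14 [ 0.08  0.4   2.44  3.55  0.33 -1.78] 2.8709673527416157e-15 [ 0.04  0.57  2.35  3.43  0.4  -1.68] 7.25408622059831e-11
shift [0.0521, 0.0002, -0.0734] turn [0.0, 0.0, 0.0] rows 2.2
[[[0.003, 0.013, -0.003], [-0.0066, 0.0039, 0.0104]], [[0.003, 0.027, -0.007], [-0.0137, 0.0072, 0.0207]], [[-0.0, 0.042, -0.011], [-0.0211, 0.0097, 0.0311]], [[-0.005, 0.057, -0.016], [-0.0288, 0.0114, 0.0415]], [[-0.013, 0.072, -0.023], [-0.0366, 0.0124, 0.0519]]]
[[[-0.005, 0.018, -0.004], [-0.0083, 0.0004, 0.0102]], [[-0.012, 0.037, -0.008], [-0.0167, 0.0001, 0.0203]], [[-0.022, 0.054, -0.014], [-0.0252, -0.0009, 0.0305]], [[-0.035, 0.071, -0.02], [-0.0337, -0.0026, 0.0406]], [[-0.05, 0.087, -0.028], [-0.042, -0.0049, 0.0508]]]
[[[-0.011, 0.02, -0.003], [-0.0085, -0.0029, 0.01]], [[-0.025, 0.04, -0.008], [-0.0168, -0.0065, 0.0199]]]
[[0.481, 0.214, 0.079], [0.508, 0.181, 0.088], [0.521, 0.128, 0.089], [0.512, 0.066, 0.082], [0.48, 0.005, 0.069]]
shift [0.0119, 0.0001, 0.0697] turn [0.0, 0.0, 0.0] rows 1.7
```

Emit:
play_rows([
  [10, [0.017, 0, -0.024], [0, 0, 0]],
  [10, [0.035, 0, -0.049], [0, 0, 0]],
  [10, [0.052, 0, -0.073], [0, 0, 0]],
  [10, [0.052, 0, -0.073], [0, 0, 0]],
])

```text
time_s: 6.5
ee_pos: [0.4824, 0.2144, 0.0813]
ee_rot: [-0.121, 0.871, 0.386, 0.28]
ft_force: [0.8, 1.0, -0.8]
opening: 0.0197
grasp_force: 30.0
```

Emit:
play_rows([
  [10, [0.003, 0.013, -0.003], [-0.0065, 0.004, 0.0105]],
  [10, [0.003, 0.027, -0.007], [-0.0135, 0.007, 0.0205]],
  [10, [0, 0.042, -0.011], [-0.021, 0.0095, 0.031]],
  [10, [-0.005, 0.057, -0.016], [-0.029, 0.0115, 0.0415]],
  [10, [-0.013, 0.072, -0.023], [-0.0365, 0.0125, 0.052]],
])

```text
time_s: 6.92
ee_pos: [0.5182, 0.1472, 0.0895]
ee_rot: [-0.079, 0.919, 0.198, 0.331]
ft_force: [0.3, -0.2, -1.5]
opening: 0.0195
grasp_force: 30.0
```

Emit:
play_rows([
  [10, [-0.005, 0.018, -0.004], [-0.0085, 0, 0.01]],
  [10, [-0.012, 0.037, -0.008], [-0.0165, 0, 0.0205]],
  [10, [-0.022, 0.054, -0.014], [-0.025, -0.001, 0.0305]],
  [10, [-0.035, 0.071, -0.02], [-0.0335, -0.0025, 0.0405]],
  [10, [-0.05, 0.087, -0.028], [-0.042, -0.005, 0.051]],
])

```text
time_s: 7.33
ee_pos: [0.503, 0.0446, 0.0775]
ee_rot: [-0.007, 0.947, 0.006, 0.322]
ft_force: [-0.2, -0.1, -0.4]
opening: 0.0195
grasp_force: 30.0
```

Emit:
play_rows([
  [10, [-0.011, 0.02, -0.003], [-0.0085, -0.003, 0.01]],
  [10, [-0.025, 0.04, -0.008], [-0.017, -0.0065, 0.02]],
  [10, [-0.025, 0.04, -0.008], [-0.017, -0.0065, 0.02]],
  [10, [-0.025, 0.04, -0.008], [-0.017, -0.0065, 0.02]],
])

```text
time_s: 7.67
ee_pos: [0.4798, 0.0056, 0.0685]
ee_rot: [0.023, 0.951, -0.068, 0.302]
ft_force: [1.0, 0.5, -1.1]
opening: 0.02
grasp_force: 30.0
```

```bash
python3 - <<'E'
from h import *
import pickle
k=cal(); s=robot.sense(); p,r=tool(); print(s["time_s"],p.round(4),s["opening"],s["grasp_force"],s["qpos"].round(2),"y",r.as_matrix()[:,1].round(4))
c=robot.camera_params("wrist"); im=robot.snapshot("wrist")[:,:,::-1].copy(); sd=robot.snapshot("side")[:,:,::-1]
cv2.imwrite("pics/w6.png",im); cv2.imwrite("pics/d6.png",sd); pickle.dump(c,open("w6.pkl","wb"))
w=im[100:400,120:520]; d=sd[230:360,200:370]
cv2.imwrite("pics/m6.png",np.hstack([cv2.resize(w,(460,345),interpolation=cv2.INTER_CUBIC),cv2.resize(d,(340,345),interpolation=cv2.INTER_CUBIC)]))
E
```

```text
cal [ 0.3125  0.5631  0.4849  0.3402  0.0775 -0.      0.0119] res 0.0001
7.6667 [0.4798 0.0056 0.0685] 0.020023849704682208 29.997326731681824 [ 0.08  0.39  2.44  3.55  0.33 -1.78] y [-0.1428 -0.9898  0.002 ]
```

View pics/m6.png

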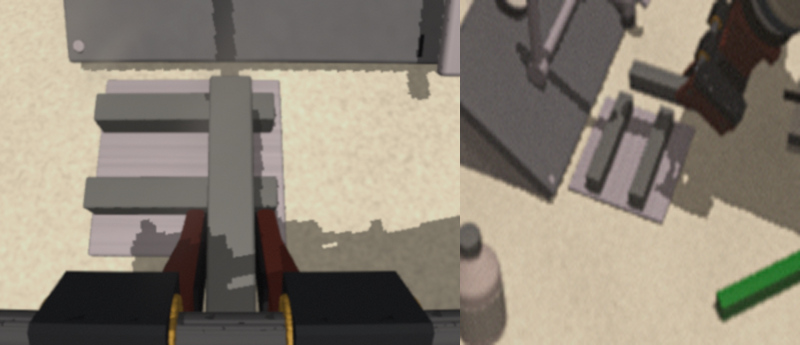

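The picture shows the bar held level over the stand, pointing along the console's x. The tray corners are at wrist (213,170), (363,170) and (197,322), and the panel corner is at (178,154). I'll refine the console pose from these. That was the tenth and last picture.

```bash
python3 - <<'E'
from h import *
import pickle
c=pickle.load(open("w6.pkl","rb")); w=lambda x,y:(x/1.15+119.9,y/1.15+99.9)
obs=[(w(107,81),(.065,.065,.006)),(w(280,81),(.065,-.065,.006)),(w(89,255),(-.065,.065,.006)),(w(66,61),(.07,.09,.02)),(w(97,94),(.04,.06,.03)),(w(88,178),(-.02,.06,.03))]
f=lambda q:np.concatenate([proj(c,tf(q,P))[0]-p for p,P in obs])
r0=least_squares(f,C,loss="soft_l1"); print(r0.x.round(4),f(r0.x).reshape(-1,2).round(1).tolist())
# edge refine: gradient along projected tray/bars edges
im=cv2.GaussianBlur(cv2.imread("pics/w6.png").astype(np.float32),(0,0),1).sum(2); gx=cv2.Sobel(im,cv2.CV_32F,1,0)/8; gy=cv2.Sobel(im,cv2.CV_32F,0,1)/8
E=[((.065,.06,.006),(.065,-.0,.006)),((.06,.065,.006),(-.05,.065,.006)),((.04,.055,.03),(.04,-.005,.03)),((-.02,.055,.03),(-.02,-.005,.03)),((.038,.06,.03),(.022,.06,.03)),((-.022,.06,.03),(-.038,.06,.03)),((.02,.055,.006),(.02,0,.006)),((.07,.08,.02),(.07,0.02,.02))]
def s(q):
    t=0
    for a,b in E:
        P=proj(c,tf(q,np.linspace(a,b,60))); d=P[-1]-P[0]; n=np.array([-d[1],d[0]])/np.linalg.norm(d)
        m=P.astype(np.float32).reshape(1,-1,2); g=cv2.remap(gx,m,None,cv2.INTER_LINEAR)*n[0]+cv2.remap(gy,m,None,cv2.INTER_LINEAR)*n[1]
        t-=min(abs(g.mean()),30)*np.linalg.norm(d)/50
    return t
for st in (C,r0.x):
    r=minimize(s,st,method="Nelder-Mead",options=dict(initial_simplex=st+np.array([[0,0,0],[.003,0,0],[0,.003,0],[0,0,.02]]))); print("edge",r.x.round(4),r.fun)
# held bar
p,rt=tool(); hb=[onz(c,w(x,77),.104) for x in(210,251)]; hb2=[onz(c,w(x,200),.104) for x in (209,253)]
print("held far end",(hb[0]+hb[1])/2,"heading",np.arctan2(*((hb[0]+hb[1])-(hb2[0]+hb2[1]))[1::-1]))
print("pred far end",tf(C,[.01,-.03,0])[0], p.round(4))
E
```

```text
[ 0.5279  0.0274 -0.1522] [[-0.8, -1.7], [-0.3, -0.9], [-3.3, 0.4], [1.2, 1.9], [1.8, -0.6], [0.2, 0.7]]
edge [ 0.5294  0.027  -0.1353] -275.8139312657064
edge [ 0.5294  0.027  -0.1351] -275.918719130201
held far end [ 0.53264611 -0.00247802  0.104     ] heading -0.13958844210020896
pred far end [ 0.53349801 -0.00314116  0.        ] [0.4806 0.0059 0.0688]
```

```bash
cat >> h.py <<'E'
C=np.array([.529,.027,-.140])
E
python3 - <<'E'
from h import *
import pickle
p,r=tool(); r0=R.from_matrix(pickle.load(open("r1.pkl","rb"))); rel=np.array([.0016,0,-.0129])
a=placed(rel,r0,.829,cpt(0,-.03,.045),C[2]); b=placed(rel,r0,.829,cpt(0,-.03,.0305),C[2]); d=(b[0]-b[1].apply([0,0,.0]),b[1])
plan([a,b]); print(p.round(4),b[0].round(4))
E
```

```text
shift [0.0213, 0.0021, 0.0583] turn [0.0005, 0.0, -0.0009] rows 1.5
shift [-0.0084, -0.0, 0.0118] turn [0.0, 0.0, 0.0] rows 0.3
[0.4806 0.0059 0.0688] [ 0.5309 -0.0036  0.0191]
```

Emit:
play_rows([
  [10, [0.011, 0.001, 0.029], [0.0005, 0, -0.001]],
  [10, [0.021, 0.002, 0.058], [0.0005, 0, -0.001]],
  [10, [0.021, 0.002, 0.058], [0.0005, 0, -0.001]],
  [10, [0.017, 0.002, 0.064], [0.0005, 0, -0.001]],
  [10, [0.013, 0.002, 0.07], [0.0005, 0, -0.001]],
])

```text
time_s: 8.18
ee_pos: [0.5298, -0.0039, 0.0185]
ee_rot: [0.022, 0.951, -0.065, 0.302]
ft_force: [-6.6, 1.5, 8.6]
opening: 0.0198
grasp_force: 30.0
```

Emit:
play_rows([
  [10, [0, 0, 0], [0, 0, 0]],
  [10, [0, 0, 0], [0, 0, 0]],
])

```text
time_s: 8.35
ee_pos: [0.5287, -0.0039, 0.0182]
ee_rot: [0.022, 0.951, -0.065, 0.301]
ft_force: [0.0, 0.1, -0.3]
opening: 0.0198
grasp_force: 30.0
```

```bash
python3 - <<'E'
from h import *
s=robot.sense(); p,r=tool(); print(p.round(4),s["ft_force"].round(2),s["moment"].round(2),s["opening"],np.arctan2(r.as_matrix()[1,2],r.as_matrix()[0,2]))
print("back 60:",)
E
```

```text
[ 0.5287 -0.0039  0.0182] [ 0.05  0.15 -0.28] [ 0.05  0.5  -0.03] 0.01984441688503059 -0.14214450235413142
back 60:
```

Emit:
play_rows([
  [36, [0, 0, 0], [0, 0, 0]],
  [36, [0, 0, 0], [0, 0, 0]],
  [36, [0, 0, 0], [0, 0, 0]],
  [36, [0, 0, -0.02], [0, 0, 0]],
  [36, [0, 0, -0.05], [0, 0, 0]],
])

```text
time_s: 8.77
ee_pos: [0.5015, -0.0002, 0.0588]
ee_rot: [0.023, 0.951, -0.066, 0.301]
ft_force: [-0.4, -0.5, 0.7]
opening: 0.036
grasp_force: 0.0
```

```bash
cat > chk.py <<'E'
from h import *
def stand(cs,tag,ys=(-.03,),q=None):
    """fit placed bar in console frame from cameras using edges of its top"""
    for n in cs:
        c=robot.camera_params(n); im=robot.snapshot(n)[:,:,::-1].copy(); cv2.imwrite(f"pics/{n}_{tag}.png",im)
        f=cv2.GaussianBlur(im.astype(np.float32),(0,0),.8).sum(2); gx=cv2.Sobel(f,cv2.CV_32F,1,0)/8; gy=cv2.Sobel(f,cv2.CV_32F,0,1)/8
        def s(q,y0,E):
            t=0
            for a,b in E:
                L=np.linspace(a,b,60); L=tf([q[0],q[1]+y0,q[2]],L); P=proj(c,tf(C,L)); d=P[-1]-P[0]; nn=np.array([-d[1],d[0]])/(np.linalg.norm(d)+1e-6)
                m=P.astype(np.float32).reshape(1,-1,2); g=cv2.remap(gx,m,None,cv2.INTER_LINEAR)*nn[0]+cv2.remap(gy,m,None,cv2.INTER_LINEAR)*nn[1]
                t-=min(abs(g.mean()),40)*np.linalg.norm(d)/50
            return t
        def ed(h,z): return [((-.058,h,z),(.058,h,z)),((-.058,-h,z),(.058,-h,z)),((-.06,-h*.9,z),(-.06,h*.9,z)),((.06,-h*.9,z),(.06,h*.9,z))]
        for y in ys:
            r=min((minimize(s,[dx,dy,0],args=(y,ed(.01,.054)),method="Nelder-Mead",options=dict(initial_simplex=np.array([dx,dy,0])+np.array([[0,0,0],[.003,0,0],[0,.003,0],[0,0,.03]]))) for dx in(-.004,0,.004) for dy in (-.004,0,.004)),key=lambda r:r.fun)
            print(n,"bar at console x %.1f y %.1f mm yaw %.3f"%(r.x[0]*1e3,(r.x[1]+y)*1e3,r.x[2]),round(r.fun,1))
E
python3 - <<'E'
from chk import *
import pickle
pickle.dump(robot.camera_params("wrist"),open("w7.pkl","wb"))
stand(["wrist","side","scene"],"7"); k=cal()
t=np.radians(35); hd=.419; q=robot.sense()["qpos"]; print(q.round(2))
u=np.array([np.cos(hd),np.sin(hd),0]); B=np.array([.4635,.3425,0])
g=B-.02*u+[0,0,.10]; P,Q=grasp(g,hd,t); q1,e=ik(P,Q,[.7,.5,2.3,3.5,.4,-1.7],k); print(q1.round(3),e,P)
p,r=tool(); Pu=p+R.identity().apply([0,0,0])+r.apply([0,0,-.06]); qa,ea=ik(Pu,r,q,k); print(qa.round(2),ea)
plan([(Pu,r)]); W=jrows(qa,q1,k); print([w[0].round(3).tolist() for w in W[::3]])
E
```

```text
wrist bar at console x -1.6 y -30.4 mm yaw 0.002 -176.3
side bar at console x -4.3 y -32.7 mm yaw 0.001 -67.1
scene bar at console x -0.3 y -28.9 mm yaw -0.008 -39.7
cal [ 0.3125  0.5631  0.4849  0.3402  0.0775 -0.      0.0119] res 0.0001
[ 0.05  0.43  2.4   3.5   0.32 -1.76]
[ 0.71   0.476  2.227  3.974  0.224 -2.151] 1.2561765516672097e-10 [0.46933223 0.34509752 0.06231901]
[ 0.08  0.24  2.46  3.8   0.21 -2.04] 9.195948169615773e-11
shift [-0.0, 0.0, -0.06] turn [0.0, 0.0, 0.0] rows 1.4
[[[0.003, -0.031, 0.007], [0.0052, -0.0001, -0.0072]], [[0.005, -0.063, 0.012], [0.0104, -0.0001, -0.0144]], [[0.004, -0.096, 0.017], [0.0155, -0.0002, -0.0216]], [[0.002, -0.13, 0.02], [0.0207, -0.0003, -0.0288]], [[-0.003, -0.165, 0.022], [0.0259, -0.0004, -0.036]]]
[[[0.001, -0.035, 0.006], [0.0051, -0.0001, -0.0072]], [[-0.001, -0.071, 0.012], [0.0103, -0.0002, -0.0144]], [[-0.005, -0.107, 0.016], [0.0154, -0.0004, -0.0217]], [[-0.011, -0.144, 0.018], [0.0205, -0.0005, -0.0289]], [[-0.02, -0.181, 0.02], [0.0256, -0.0007, -0.0362]]]
[[0.467, 0.005, 0.11], [0.493, 0.099, 0.099], [0.499, 0.202, 0.085], [0.481, 0.309, 0.068]]
```

Emit:
play_rows([
  [50, [0, 0, -0.03], [0, 0, 0]],
  [50, [0, 0, -0.06], [0, 0, 0]],
  [50, [0, 0, -0.06], [0, 0, 0]],
])

```text
time_s: 9.17
ee_pos: [0.466, 0.0049, 0.1103]
ee_rot: [0.022, 0.951, -0.066, 0.303]
ft_force: [0.8, -0.7, -0.9]
opening: 0.0493
grasp_force: 0.0
```

Emit:
play_rows([
  [50, [0.003, -0.031, 0.007], [0.005, 0, -0.007]],
  [50, [0.005, -0.063, 0.012], [0.0105, 0, -0.0145]],
  [50, [0.004, -0.096, 0.017], [0.0155, 0, -0.0215]],
  [50, [0.002, -0.13, 0.02], [0.0205, 0, -0.029]],
  [50, [-0.003, -0.165, 0.022], [0.026, 0, -0.036]],
])

```text
time_s: 9.58
ee_pos: [0.5017, 0.1684, 0.0876]
ee_rot: [-0.021, 0.95, 0.068, 0.303]
ft_force: [0.2, -0.3, -0.2]
opening: 0.0501
grasp_force: 0.0
```

Emit:
play_rows([
  [50, [0.001, -0.035, 0.006], [0.005, 0, -0.007]],
  [50, [-0.001, -0.071, 0.012], [0.0105, 0, -0.0145]],
  [50, [-0.005, -0.107, 0.016], [0.0155, 0, -0.0215]],
  [50, [-0.011, -0.144, 0.018], [0.0205, 0, -0.029]],
  [50, [-0.02, -0.181, 0.02], [0.0255, -0.0005, -0.036]],
])

```text
time_s: 10.0
ee_pos: [0.4706, 0.3474, 0.0591]
ee_rot: [-0.063, 0.932, 0.199, 0.295]
ft_force: [1.0, 0.8, 0.0]
opening: 0.0499
grasp_force: 0.0
```

Emit:
play_rows([
  [50, [0, 0, 0], [0, 0, 0]],
  [50, [0, 0, 0], [0, 0, 0]],
])

```text
time_s: 10.17
ee_pos: [0.4699, 0.3468, 0.059]
ee_rot: [-0.063, 0.933, 0.199, 0.294]
ft_force: [-0.6, 0.0, -0.7]
opening: 0.0502
grasp_force: 0.0
```

```bash
python3 - <<'E'
from h import *
import pickle
k=cal(); s=robot.sense(); q=s["qpos"]; p,r=tool(); print(s["time_s"],p.round(4),q.round(2))
c=robot.camera_params("wrist"); im=robot.snapshot("wrist")[:,:,::-1].copy(); cv2.imwrite("pics/w8.png",im)
b=[.4635,.3425,.419]; P=proj(c,tf(b,box(.12,.02,.024))); print(P.round(0).tolist())
# visible top edges
f=cv2.GaussianBlur(im.astype(np.float32),(0,0),.8).sum(2); gx=cv2.Sobel(f,cv2.CV_32F,1,0)/8; gy=cv2.Sobel(f,cv2.CV_32F,0,1)/8
E=[((-.01,.01,.024),(.058,.01,.024)),((-.01,-.01,.024),(.058,-.01,.024)),((.06,-.009,.024),(.06,.009,.024))]
def sc(q):
    t=0
    for a,e in E:
        L=proj(c,tf(q,np.linspace(a,e,60))); d=L[-1]-L[0]; n=np.array([-d[1],d[0]])/np.linalg.norm(d); m=L.astype(np.float32).reshape(1,-1,2)
        t-=min(abs((cv2.remap(gx,m,None,cv2.INTER_LINEAR)*n[0]+cv2.remap(gy,m,None,cv2.INTER_LINEAR)*n[1]).mean()),40)*np.linalg.norm(d)/50
    return t
best=min((minimize(sc,np.array(b)+[dx,dy,0],method="Nelder-Mead",options=dict(initial_simplex=np.array(b)+[dx,dy,0]+np.array([[0,0,0],[.003,0,0],[0,.003,0],[0,0,.03]]))) for dx in(-.004,0,.004) for dy in(-.004,0,.004)),key=lambda r:r.fun); B=best.x; print("bar2",B.round(4),best.fun)
t=np.radians(35); hd=B[2]; u=np.array([np.cos(hd),np.sin(hd),0]); g=np.r_[B[:2],0]-.02*u
a=grasp(g+[0,0,.06],hd,t); z=grasp(g+[0,0,.0265],hd,t); print("tcp",z[0].round(4),ik(*z,q,k)[0].round(2)); plan([a,z])
E
```

```text
cal [ 0.3125  0.5631  0.4849  0.3402  0.0775 -0.      0.0119] res 0.0001
10.1667 [0.4699 0.3468 0.059 ] [ 0.71  0.49  2.22  3.95  0.23 -2.13]
[[336.0, 391.0], [338.0, 394.0], [308.0, 391.0], [306.0, 394.0], [335.0, 229.0], [336.0, 218.0], [309.0, 229.0], [308.0, 218.0]]
bar2 [0.4643 0.342  0.4238] -132.0039812973055
tcp [ 0.4701  0.3447 -0.0112] [ 0.71  0.66  2.22  3.6   0.37 -1.77]
shift [-0.0213, 0.0008, 0.0301] turn [0.0005, -0.0, -0.0007] rows 0.9
shift [-0.0192, 0.0, 0.0274] turn [0.0, 0.0, 0.0] rows 0.8
```

Emit:
play_rows([
  [50, [-0.021, 0.001, 0.03], [0.0005, 0, -0.0005]],
  [50, [-0.0405, 0.001, 0.0575], [0.0005, 0, -0.0005]],
  [50, [-0.0405, 0.001, 0.0575], [0.0005, 0, -0.0005]],
  [10, [-0.0405, 0.001, 0.0575], [0.0005, 0, -0.0005]],
  [10, [-0.0405, 0.001, 0.0575], [0.0005, 0, -0.0005]],
])

```text
time_s: 10.63
ee_pos: [0.4703, 0.3429, -0.0099]
ee_rot: [-0.063, 0.933, 0.199, 0.294]
ft_force: [0.4, 0.7, 0.7]
opening: 0.0397
grasp_force: 0.0
```

Emit:
play_rows([
  [10, [0, 0, 0], [0, 0, 0]],
  [10, [0, 0, 0], [0, 0, 0]],
  [10, [0, 0, 0], [0, 0, 0]],
  [10, [0, 0, 0], [0, 0, 0]],
])

```text
time_s: 10.97
ee_pos: [0.4712, 0.3449, -0.0073]
ee_rot: [-0.064, 0.932, 0.199, 0.296]
ft_force: [-3.3, -2.6, 11.1]
opening: 0.0192
grasp_force: 30.0
```

```bash
python3 - <<'E'
from h import *
import pickle
k=cal(); s=robot.sense(); q=s["qpos"]; p,r=tool(); print(s["time_s"],p.round(4),s["opening"],s["grasp_force"],s["ft_force"].round(1))
hd=np.arctan2(r.as_matrix()[1,2],r.as_matrix()[0,2]); rel=r.inv().apply(np.array([.4643,.342,0])-p); print("hd",hd,"rel",rel.round(4)); rel[1]=0
pickle.dump((r.as_matrix(),rel,hd),open("r2.pkl","wb"))
P1=p+[0,0,.11]; q1,_=ik(P1,r,q,k); P2,r2=placed(rel,r,hd,cpt(-.05,.03,.09),C[2]); q2,e=ik(P2,r2,[.2,.45,2.4,3.7,.35,-1.9],k); print(q1.round(2),q2.round(2),e)
plan([(P1,r)]); W=jrows(q1,q2,k); print([w[0].round(3).tolist() for w in W[::3]])
E
```

```text
cal [ 0.3125  0.5631  0.4849  0.3402  0.0775 -0.      0.0119] res 0.0001
10.9667 [ 0.4712  0.3449 -0.0073] 0.019196946913710863 30.003575384616852 [-3.3 -2.6 11.1]
hd 0.4247393166044777 rel [-0.0019 -0.0002 -0.0103]
[ 0.7   0.38  2.22  4.35  0.17 -2.54] [ 0.26  0.36  2.39  4.01  0.3  -2.09] 2.4982654833749503e-12
shift [0.0636, -0.0002, -0.0898] turn [0.0, 0.0, 0.0] rows 2.7
[[[-0.006, 0.039, -0.0], [-0.0072, -0.0005, 0.0092]], [[-0.014, 0.076, -0.002], [-0.0142, -0.0009, 0.0184]], [[-0.024, 0.112, -0.005], [-0.0211, -0.0011, 0.0275]], [[-0.035, 0.146, -0.01], [-0.0277, -0.0012, 0.0367]], [[-0.047, 0.179, -0.016], [-0.0342, -0.0012, 0.0458]]]
[[[-0.004, 0.034, -0.0], [-0.0062, 0.0001, 0.0092]], [[-0.01, 0.067, -0.002], [-0.0122, 0.0003, 0.0183]], [[-0.017, 0.099, -0.005], [-0.018, 0.0006, 0.0275]]]
[[0.471, 0.345, 0.102], [0.497, 0.234, 0.093], [0.5, 0.128, 0.086]]
```

Emit:
play_rows([
  [10, [0, 0, 0], [0, 0, 0]],
  [10, [0, 0, 0], [0, 0, 0]],
  [10, [0, 0, 0], [0, 0, 0]],
  [10, [0, 0, 0], [0, 0, 0]],
])

```text
time_s: 11.3
ee_pos: [0.4711, 0.3449, -0.0073]
ee_rot: [-0.064, 0.932, 0.199, 0.296]
ft_force: [-3.6, -3.0, 11.0]
opening: 0.0195
grasp_force: 30.0
```

```bash
python3 - <<'E'
from h import *
import pickle
k=cal(); s=robot.sense(); q=s["qpos"]; p,r=tool(); print(s["time_s"],p.round(4),s["opening"],s["grasp_force"],s["ft_force"].round(1),s["qvel"].round(3))
hd=np.arctan2(r.as_matrix()[1,2],r.as_matrix()[0,2]); rel=r.inv().apply(np.array([.4643,.342,0])-p); print("hd",hd,"rel",rel.round(4)); rel[1]=0
pickle.dump((r.as_matrix(),rel,hd),open("r2.pkl","wb"))
P1=p+[0,0,.07]; q1,_=ik(P1,r,q,k); P2,r2=placed(rel,r,hd,cpt(-.05,.03,.085),C[2]); q2,e=ik(P2,r2,[.2,.45,2.4,3.7,.35,-1.9],k); print(q1.round(2),q2.round(2),e)
plan([(P1,r)]); W=jrows(q1,q2,k); print([w[0].round(3).tolist() for w in W[::3]])
E
```

```text
cal [ 0.3125  0.5631  0.4849  0.3402  0.0775 -0.      0.0119] res 0.0001
11.3 [ 0.4711  0.3449 -0.0073] 0.019503980530242025 30.003893673419952 [-3.6 -3.  11. ] [-0.     0.001  0.001  0.001 -0.001  0.001]
hd 0.42458794122088567 rel [-0.0018 -0.0002 -0.0103]
[ 0.7   0.48  2.23  3.93  0.23 -2.11] [ 0.26  0.38  2.4   3.97  0.31 -2.04] 1.0394463068053028e-14
shift [0.0405, -0.0001, -0.0571] turn [0.0, 0.0, 0.0] rows 1.7
[[[-0.002, 0.037, -0.004], [-0.0065, -0.0, 0.0092]], [[-0.007, 0.074, -0.01], [-0.0129, -0.0, 0.0184]], [[-0.013, 0.109, -0.017], [-0.0194, -0.0, 0.0276]], [[-0.021, 0.143, -0.025], [-0.0259, 0.0, 0.0368]], [[-0.031, 0.176, -0.034], [-0.0324, 0.0, 0.0459]]]
[[[-0.002, 0.035, -0.004], [-0.0065, 0.0, 0.0091]], [[-0.006, 0.069, -0.009], [-0.013, 0.0001, 0.0183]], [[-0.011, 0.102, -0.015], [-0.0196, 0.0002, 0.0274]]]
[[0.471, 0.345, 0.063], [0.497, 0.237, 0.069], [0.501, 0.131, 0.074]]
```

Emit:
play_rows([
  [10, [0.021, 0, -0.03], [0, 0, 0]],
  [10, [0.042, 0, -0.06], [0, 0, 0]],
  [10, [0.042, 0, -0.06], [0, 0, 0]],
])

```text
time_s: 11.55
ee_pos: [0.4711, 0.3454, 0.0673]
ee_rot: [-0.065, 0.932, 0.199, 0.296]
ft_force: [1.3, -0.4, 0.7]
opening: 0.0195
grasp_force: 30.0
```

Emit:
play_rows([
  [10, [-0.002, 0.037, -0.004], [-0.0065, 0, 0.009]],
  [10, [-0.007, 0.074, -0.01], [-0.013, 0, 0.0185]],
  [10, [-0.013, 0.109, -0.017], [-0.0195, 0, 0.0275]],
  [10, [-0.021, 0.143, -0.025], [-0.026, 0, 0.037]],
  [10, [-0.031, 0.176, -0.034], [-0.0325, 0, 0.046]],
])

```text
time_s: 11.97
ee_pos: [0.5017, 0.164, 0.0747]
ee_rot: [-0.01, 0.953, 0.031, 0.302]
ft_force: [0.5, -0.1, -0.5]
opening: 0.0197
grasp_force: 30.0
```

Emit:
play_rows([
  [10, [-0.002, 0.035, -0.004], [-0.0065, 0, 0.009]],
  [10, [-0.006, 0.069, -0.009], [-0.013, 0, 0.0185]],
  [10, [-0.011, 0.102, -0.015], [-0.0195, 0, 0.0275]],
  [10, [-0.011, 0.102, -0.015], [-0.0195, 0, 0.0275]],
  [10, [-0.011, 0.102, -0.015], [-0.0195, 0, 0.0275]],
])

```text
time_s: 12.38
ee_pos: [0.4906, 0.0615, 0.0801]
ee_rot: [0.022, 0.951, -0.069, 0.301]
ft_force: [0.3, 0.6, -0.5]
opening: 0.0195
grasp_force: 30.0
```

```bash
python3 - <<'E'
from chk import *
import pickle
k=cal(); s=robot.sense(); p,r=tool(); print(s["time_s"],p.round(4),s["opening"],s["grasp_force"],s["ft_force"].round(1),s["qpos"].round(2))
M,rel,hd=pickle.load(open("r2.pkl","rb")); r0=R.from_matrix(M)
# held bar as seen: where is it vs prediction (edges of its top)
c=robot.camera_params("wrist"); im=robot.snapshot("wrist")[:,:,::-1].copy(); cv2.imwrite("pics/w9.png",im)
f=cv2.GaussianBlur(im.astype(np.float32),(0,0),.8).sum(2); gx=cv2.Sobel(f,cv2.CV_32F,1,0)/8; gy=cv2.Sobel(f,cv2.CV_32F,0,1)/8
o=p+r.apply(rel); rb=r*r0.inv()*R.from_euler("z",hd)   # bar frame
E=[((0,.01,.024),(.058,.01,.024)),((0,-.01,.024),(.058,-.01,.024)),((.06,-.009,.024),(.06,.009,.024)),((.06,-.009,.0),(.06,.009,.0))]
def sc(x):
    t=0
    for a,e in E[:3]:
        L=np.linspace(a,e,60); L=(rb*R.from_euler("yz",[x[2],x[3]])).apply(L+[x[0],x[1],0])+o
        L=proj(c,L); d=L[-1]-L[0]; n=np.array([-d[1],d[0]])/np.linalg.norm(d); m=L.astype(np.float32).reshape(1,-1,2)
        t-=min(abs((cv2.remap(gx,m,None,cv2.INTER_LINEAR)*n[0]+cv2.remap(gy,m,None,cv2.INTER_LINEAR)*n[1]).mean()),40)*np.linalg.norm(d)/50
    return t
b=min((minimize(sc,[dx,dy,0,0],method="Nelder-Mead",options=dict(initial_simplex=np.array([dx,dy,0,0])+np.vstack([np.zeros(4),np.diag([.003,.003,.03,.03])]))) for dx in(-.004,0,.004) for dy in(-.003,0,.003)),key=lambda r:r.fun); print("held dx,dy,pitch,yaw",b.x.round(4),b.fun)
a=placed(rel,r0,hd,cpt(0,.03,.045),C[2]); z=placed(rel,r0,hd,cpt(0,.03,.0305),C[2]); plan([a,z]); print(z[0].round(4))
print("bar underside ends z",[(rb.apply([x,0,0])+o)[2].round(4) for x in(-.06,.06)],"y dir",r.as_matrix()[:,1].round(4))
stand(["side"],"9")
E
```

```text
cal [ 0.3125  0.5631  0.4849  0.3402  0.0775 -0.      0.0119] res 0.0001
12.3833 [0.4906 0.0615 0.0801] 0.019537601540192056 29.998850226402283 [ 0.3  0.6 -0.5] [ 0.26  0.37  2.39  4.01  0.3  -2.08]
held dx,dy,pitch,yaw [-0.001  -0.0003  0.0735  0.0132] -108.28712798268046
shift [0.0165, -0.0004, 0.0634] turn [0.0003, 0.0005, 0.0001] rows 1.6
shift [-0.0084, 0.0, 0.0118] turn [0.0, 0.0, 0.0] rows 0.3
[0.5405 0.0557 0.0232]
bar underside ends z [np.float64(0.0876), np.float64(0.0872)] y dir [-1.447e-01 -9.895e-01  2.000e-04]
side bar at console x 19.2 y -30.5 mm yaw -0.167 -50.4
```

Emit:
play_rows([
  [10, [0.008, 0, 0.032], [0.0005, 0.0005, 0]],
  [10, [0.0165, 0, 0.063], [0.0005, 0.0005, 0]],
  [10, [0.0165, 0, 0.063], [0.0005, 0.0005, 0]],
  [10, [0.012, 0, 0.069], [0.0005, 0.0005, 0]],
  [10, [0.008, 0, 0.075], [0.0005, 0.0005, 0]],
])

```text
time_s: 12.9
ee_pos: [0.54, 0.0562, 0.0221]
ee_rot: [0.02, 0.951, -0.067, 0.302]
ft_force: [-18.3, 2.8, 46.1]
opening: 0.0197
grasp_force: 30.0
```

Emit:
play_rows([
  [10, [0, 0, 0], [0, 0, 0]],
  [10, [0, 0, 0], [0, 0, 0]],
])

```text
time_s: 13.07
ee_pos: [0.5394, 0.0562, 0.0221]
ee_rot: [0.02, 0.951, -0.067, 0.302]
ft_force: [0.9, -0.9, -0.9]
opening: 0.0201
grasp_force: 30.0
```

Emit:
play_rows([
  [34, [0, 0, 0], [0, 0, 0]],
  [34, [0, 0, 0], [0, 0, 0]],
  [34, [0, 0, 0], [0, 0, 0]],
  [34, [0, 0, -0.02], [0, 0, 0]],
  [34, [0, 0, -0.05], [0, 0, 0]],
])

```text
time_s: 13.48
ee_pos: [0.5113, 0.0591, 0.0623]
ee_rot: [0.021, 0.951, -0.068, 0.301]
ft_force: [0.1, 0.3, 0.3]
opening: 0.0337
grasp_force: 0.0
```

Emit:
play_rows([
  [50, [0, 0, -0.03], [0, 0, 0]],
  [50, [0, 0, -0.06], [0, 0, 0]],
  [50, [0, 0, -0.06], [0, 0, 0]],
])

```text
time_s: 13.73
ee_pos: [0.4758, 0.0644, 0.1142]
ee_rot: [0.02, 0.95, -0.068, 0.303]
ft_force: [0.5, 0.2, -0.3]
opening: 0.0487
grasp_force: 0.0
```

```bash
python3 - <<'E'
from chk import *
import pickle
s=robot.sense(); print(s["time_s"],s["ee_pos"].round(4),s["qpos"].round(2)); pickle.dump(robot.camera_params("wrist"),open("w10.pkl","wb"))
stand(["wrist","side","scene"],"10",(-.03,.03))
for n in("side","scene","wrist"):
    for t in ("bar_a","cup"): print(n,t,[(np.round(d["pixel"]).tolist(),round(d["confidence"],2)) for d in robot.search_frame(n,t)])
E
```

```text
13.7333 [0.4758 0.0644 0.1142] [ 0.27  0.25  2.41  4.32  0.25 -2.4 ]
wrist bar at console x -3.6 y -31.0 mm yaw 0.002 -180.0
wrist bar at console x -4.1 y 30.6 mm yaw 0.000 -135.3
side bar at console x 16.4 y -34.8 mm yaw -0.073 -66.6
side bar at console x 0.5 y 26.9 mm yaw 0.029 -45.0
scene bar at console x -0.6 y -29.1 mm yaw -0.009 -39.7
scene bar at console x -0.7 y 24.8 mm yaw -0.028 -39.7
side bar_a [([279.0, 287.0], 0.78), ([370.0, 401.0], 0.7)]
side cup [([354.0, 208.0], 0.56)]
scene bar_a [([368.0, 216.0], 0.97), ([416.0, 184.0], 0.84), ([332.0, 275.0], 0.68), ([353.0, 266.0], 0.65)]
scene cup [([212.0, 254.0], 0.94)]
wrist bar_a [([393.0, 232.0], 0.78), ([322.0, 236.0], 0.56)]
wrist cup []
```

```bash
python3 - <<'E'
from h import *
k=cal(); q=robot.sense()["qpos"]; p,r=tool()
cup=np.array([.391,-.243,0])
for hd in(-.56,-.3,-.14):
  for tl in (40,45):
    t=np.radians(tl); P,Q=grasp(cup+[0,0,.04],hd,t)
    o=[]
    for back,up in((0,0),(.06,.0),(.0,.1),(.06,.06)):
        o.append(ik(P-Q.apply([0,0,back])+[0,0,up],Q,[-.5,.4,2.4,3.1,.4,-1.5],k))
    print(hd,tl,[(x.round(2).tolist(),round(e,3)) for x,e in o])
for tl in(40,45):
  Pc,Qc=grasp(cpt(0,0,.094),C[2],np.radians(tl)); print("place",ik(Pc,Qc,[.1,.4,2.4,3.4,.4,-1.7],k), "hover",[ik(Pc-Qc.apply([0,0,b])+[0,0,u],Qc,[.1,.4,2.4,3.4,.4,-1.7],k) for b,u in ((.08,0),(.1,.0))])
E
```

```text
cal [ 0.3125  0.5631  0.4849  0.3402  0.0775 -0.      0.0119] res 0.0001
-0.56 40 [([-0.6, 0.68, 2.47, 3.1, 0.71, -1.57], np.float64(0.0)), ([-0.6, 0.52, 2.56, 3.09, 0.64, -1.57], np.float64(0.0)), ([-0.6, 0.32, 2.47, 3.07, 0.35, -1.53], np.float64(0.0)), ([-0.6, 0.27, 2.54, 3.06, 0.37, -1.53], np.float64(0.0))]
-0.56 45 [([-0.6, 0.76, 2.5, 3.11, 0.91, -1.58], np.float64(0.0)), ([-0.6, 0.59, 2.58, 3.1, 0.79, -1.57], np.float64(0.03)), ([-0.6, 0.37, 2.51, 3.09, 0.53, -1.55], np.float64(0.0)), ([-0.61, 0.33, 2.58, 3.08, 0.53, -1.55], np.float64(0.022))]
-0.3 40 [([-0.77, 0.68, 2.45, 2.67, 0.69, -1.56], np.float64(0.0)), ([-0.84, 0.52, 2.53, 2.54, 0.62, -1.49], np.float64(0.0)), ([-0.77, 0.33, 2.45, 2.3, 0.4, -1.14], np.float64(0.0)), ([-0.84, 0.28, 2.52, 2.24, 0.43, -1.14], np.float64(0.0))]
-0.3 45 [([-0.8, 0.75, 2.48, 2.68, 0.86, -1.63], np.float64(0.0)), ([-0.89, 0.62, 2.57, 2.57, 0.82, -1.61], np.float64(0.0)), ([-0.8, 0.38, 2.49, 2.44, 0.56, -1.32], np.float64(0.0)), ([-0.89, 0.35, 2.56, 2.38, 0.61, -1.35], np.float64(0.0))]
-0.14 40 [([-0.86, 0.67, 2.42, 2.38, 0.66, -1.52], np.fl
[... 538 characters left out ...]
64(2.450971296578952e-10)) hover [(array([ 0.16519795,  0.2883727 ,  2.41261032,  3.84481464,  0.30330292,
       -2.01426221]), np.float64(7.172588911696918e-12)), (array([ 0.17876414,  0.22763655,  2.42854124,  3.97636124,  0.27526729,
       -2.13881924]), np.float64(7.967116688600839e-10))]
place (array([ 0.13541323,  0.55169455,  2.36517202,  3.50491019,  0.57174226,
       -1.6830262 ]), np.float64(5.622426135776237e-11)) hover [(array([ 0.1915933 ,  0.34474735,  2.46645425,  3.66054127,  0.482664  ,
       -1.80035163]), np.float64(6.443456879168252e-14)), (array([ 0.20922797,  0.28474902,  2.48703985,  3.72831644,  0.45228811,
       -1.85770317]), np.float64(2.163435403046421e-11))]
```

```bash
python3 - <<'E'
from h import *
k=cal(0); q=robot.sense()["qpos"]
P,Q=grasp(np.array([.391,-.243,.04]),-.4,np.radians(42)); Ph=P-Q.apply([0,0,.06])+[0,0,.06]
qh,e=ik(Ph,Q,[-.7,.3,2.5,2.5,.4,-1.4],k); print(qh.round(3),e,Ph.round(4)); W=jrows(q,qh,k); print([w[0].round(3).tolist() for w in W[::3]])
E
```

```text
cal [ 0.3125  0.5631  0.4849  0.3402  0.0775 -0.      0.0119] res 0.0001
[-0.769  0.301  2.555  2.586  0.476 -1.347] 1.061650767297806e-15 [ 0.3824 -0.2394  0.1104]
[[[0.01, 0.037, 0.005], [-0.0061, 0.0035, 0.0021]], [[0.017, 0.072, 0.007], [-0.0117, 0.0068, 0.0041]], [[0.023, 0.106, 0.008], [-0.0165, 0.0097, 0.0061]], [[0.025, 0.137, 0.008], [-0.0207, 0.0124, 0.0081]], [[0.026, 0.167, 0.007], [-0.0242, 0.0146, 0.0101]]]
[[[0.0, 0.028, 0.002], [-0.0028, 0.0019, 0.0021]], [[-0.002, 0.053, 0.002], [-0.0048, 0.0033, 0.0042]], [[-0.006, 0.076, 0.001], [-0.0061, 0.0043, 0.0066]], [[-0.012, 0.097, -0.001], [-0.0067, 0.0049, 0.0091]], [[-0.021, 0.115, -0.004], [-0.0066, 0.005, 0.0119]]]
[[[-0.009, 0.017, -0.004], [0.0007, -0.0004, 0.0031]], [[-0.019, 0.031, -0.008], [0.002, -0.0013, 0.0065]], [[-0.031, 0.042, -0.014], [0.0039, -0.0027, 0.0102]]]
[[0.477, 0.064, 0.111], [0.485, -0.044, 0.117], [0.471, -0.132, 0.122], [0.441, -0.196, 0.121], [0.399, -0.233, 0.114]]
```

Emit:
play_rows([
  [50, [0.003, 0.037, -0.005], [-0.006, 0.0035, 0.002]],
  [50, [0.007, 0.072, -0.007], [-0.0115, 0.007, 0.004]],
  [50, [0.013, 0.106, -0.008], [-0.0165, 0.0095, 0.006]],
  [50, [0.017, 0.137, -0.008], [-0.0205, 0.0125, 0.008]],
  [50, [0.026, 0.167, 0.007], [-0.024, 0.0145, 0.01]],
])

```text
time_s: 14.6
ee_pos: [0.4765, -0.1058, 0.1211]
ee_rot: [0.086, 0.929, -0.119, 0.339]
ft_force: [1.3, 0.2, 0.2]
opening: 0.0498
grasp_force: 0.0
```

Emit:
play_rows([
  [87, [0, 0.028, 0.002], [-0.003, 0.002, 0.002]],
  [87, [-0.002, 0.053, 0.002], [-0.005, 0.0035, 0.004]],
  [87, [-0.006, 0.076, 0.001], [-0.006, 0.0045, 0.0065]],
  [87, [-0.012, 0.097, -0.001], [-0.0065, 0.005, 0.009]],
  [87, [-0.021, 0.115, -0.004], [-0.0065, 0.005, 0.012]],
])

```text
time_s: 15.02
ee_pos: [0.4279, -0.2117, 0.119]
ee_rot: [0.093, 0.917, -0.16, 0.354]
ft_force: [0.1, 0.1, 0.6]
opening: 0.08
grasp_force: 0.0
```

Emit:
play_rows([
  [87, [-0.009, 0.017, -0.004], [0.0005, -0.0005, 0.003]],
  [87, [-0.019, 0.031, -0.008], [0.002, -0.0015, 0.0065]],
  [87, [-0.031, 0.042, -0.014], [0.004, -0.0025, 0.01]],
  [87, [-0.031, 0.042, -0.014], [0.004, -0.0025, 0.01]],
  [87, [-0.031, 0.042, -0.014], [0.004, -0.0025, 0.01]],
])

```text
time_s: 15.43
ee_pos: [0.382, -0.2398, 0.1106]
ee_rot: [0.07, 0.915, -0.186, 0.351]
ft_force: [-0.0, -0.3, 0.7]
opening: 0.0869
grasp_force: 0.0
```

```bash
cat >> h.py <<'E'
def fitcup(c,im,q0,z0=0.):
    """cup x,y from the mask of the frustum in one picture (grey vs beige)"""
    a=np.linspace(0,2*np.pi,48,endpoint=False); P=np.vstack([np.c_[.032*np.cos(a),.032*np.sin(a),0*a+z0],np.c_[.033*np.cos(a),.033*np.sin(a),0*a+z0+.08]])
    r,f,n=fitbox([(c,im)],P,[*q0,0]); return r[:2],f,n
E
python3 - <<'E'
from h import *
import pickle
k=cal(); s=robot.sense(); p,r=tool(); print(s["time_s"],p.round(4),s["opening"],s["ft_force"].round(1))
for n in("wrist","side","scene"):
    c=robot.camera_params(n); im=robot.snapshot(n)[:,:,::-1].copy(); cv2.imwrite(f"pics/{n}11.png",im); pickle.dump(c,open(f"{n}11.pkl","wb"))
    d=robot.search_frame(n,"cup"); print(n,[(np.round(x["pixel"]).tolist(),round(x["confidence"],2)) for x in d],"pred",proj(c,[[.391,-.243,0],[.391,-.243,.04],[.391,-.243,.08]]).round(0).tolist())
    x,f,m=fitcup(c,im,[.391,-.243]); print("fit",x.round(4),round(f),m)
    if d: print("at z.04",onz(c,d[0]["pixel"],.04).round(4))
E
```

```text
cal [ 0.3125  0.5631  0.4849  0.3402  0.0775 -0.      0.0119] res 0.0001
15.4333 [ 0.382  -0.2398  0.1106] 0.08689606398556017 [-0.  -0.3  0.7]
wrist [([332.0, 283.0], 0.71)] pred [[319.0, 310.0], [319.0, 297.0], [319.0, 280.0]]
fit [ 0.39   -0.2538] 152 7756
at z.04 [ 0.3972 -0.2569  0.04  ]
side [([338.0, 182.0], 0.17)] pred [[352.0, 229.0], [353.0, 219.0], [354.0, 208.0]]
fit [ 0.3902 -0.2566] 152 582
at z.04 [ 0.4604 -0.4029  0.04  ]
scene [([466.0, 291.0], 0.71), ([209.0, 254.0], 0.55)] pred [[216.0, 267.0], [214.0, 256.0], [212.0, 244.0]]
fit [ 0.3885 -0.2526] 45 1108
at z.04 [0.6537 0.2612 0.04  ]
```

```bash
python3 - <<'E'
from h import *
k=cal(0); p,r=tool(); q=robot.sense()["qpos"]
P,Q=grasp(np.array([.3893,-.2532,.04]),-.4,np.radians(42)); print(P.round(4),ik(P,Q,q,k)[0].round(2))
plan([(P-Q.apply([0,0,.06]),Q),(P,Q)])
E
```

```text
cal [ 0.3125  0.5631  0.4849  0.3402  0.0775 -0.      0.0119] res 0.0001
[ 0.4177 -0.2652  0.0058] [-0.75  0.71  2.47  2.81  0.76 -1.59]
shift [-0.0395, 0.0118, 0.0463] turn [-0.0007, -0.0002, 0.0004] rows 1.5
shift [0.0, -0.0, 0.06] turn [0.0, 0.0, 0.0] rows 1.4
```

Emit:
play_rows([
  [87, [-0.02, 0.012, 0.023], [-0.0005, 0, 0.0005]],
  [87, [-0.0395, 0.012, 0.046], [-0.0005, 0, 0.0005]],
  [87, [-0.0395, 0.012, 0.066], [-0.0005, 0, 0.0005]],
  [87, [-0.0395, 0.012, 0.086], [-0.0005, 0, 0.0005]],
  [87, [-0.0395, 0.012, 0.106], [-0.0005, 0, 0.0005]],
])

```text
time_s: 16.15
ee_pos: [0.4173, -0.2652, 0.0045]
ee_rot: [0.07, 0.915, -0.186, 0.351]
ft_force: [0.1, -0.1, -0.2]
opening: 0.087
grasp_force: 0.0
```

Emit:
play_rows([
  [60, [0, 0, 0], [0, 0, 0]],
  [60, [0, 0, 0], [0, 0, 0]],
  [60, [0, 0, 0], [0, 0, 0]],
  [60, [0, 0, 0], [0, 0, 0]],
], squeeze=25)

```text
time_s: 16.48
ee_pos: [0.4161, -0.2651, 0.0068]
ee_rot: [0.071, 0.915, -0.186, 0.352]
ft_force: [0.2, -1.0, -1.6]
opening: 0.0657
grasp_force: 25.0
```

```bash
python3 - <<'E'
from h import *
import pickle
k=cal(); s=robot.sense(); q=s["qpos"]; p,r=tool(); print(s["time_s"],p.round(4),s["opening"],s["grasp_force"],s["ft_force"].round(1))
hd=np.arctan2(r.as_matrix()[1,2],r.as_matrix()[0,2]); rel=r.inv().apply(np.array([.3893,-.2532,0])-p); print("hd",hd,"rel",rel.round(4)); rel[1]=0
pickle.dump((r.as_matrix(),rel,hd),open("rc.pkl","wb"))
P1=p+[0,0,.10]; q1,_=ik(P1,r,q,k); 
Pp,rp=placed(rel,r,hd,cpt(0,0,.0545),C[2]); 
Ph,rh=placed(rel,r,hd,cpt(-.13,0,.085),C[2]); qh,e=ik(Ph,rh,[.2,.35,2.5,3.7,.4,-1.9],k); qp,ep=ik(Pp,rp,qh,k); print(q1.round(2),qh.round(2),e,qp.round(2),ep,Pp)
plan([(P1,r)]); W=jrows(q1,qh,k); print([w[0].round(3).tolist() for w in W[::3]])
E
```

```text
cal [ 0.3125  0.5631  0.4849  0.3402  0.0775 -0.      0.0119] res 0.0001
16.4833 [ 0.4161 -0.2651  0.0068] 0.06569990796624983 25.011592470109463 [ 0.2 -1.  -1.6]
hd -0.39911344012014555 rel [-0.0263 -0.0004 -0.0146]
[-0.75  0.34  2.47  2.56  0.44 -1.3 ] [ 0.29  0.37  2.58  3.7   0.56 -1.73] 0.008207740935705784 [ 0.13  0.52  2.35  3.54  0.47 -1.73] 2.489675132721913e-14 [0.55800199 0.02284286 0.06128387]
shift [0.067, -0.0002, -0.0743] turn [0.0, 0.0, 0.0] rows 2.4
[[[0.004, -0.038, 0.003], [0.0046, 0.0015, -0.0022]], [[0.004, -0.076, 0.003], [0.0088, 0.0026, -0.0045]], [[0.001, -0.111, 0.001], [0.0126, 0.0032, -0.0069]], [[-0.005, -0.145, -0.003], [0.016, 0.0034, -0.0095]], [[-0.014, -0.176, -0.009], [0.0189, 0.0032, -0.0123]]]
[[[-0.009, -0.03, -0.004], [0.0025, -0.0006, -0.003]], [[-0.02, -0.058, -0.01], [0.0046, -0.0014, -0.0063]], [[-0.034, -0.082, -0.018], [0.0062, -0.0026, -0.0099]], [[-0.049, -0.104, -0.028], [0.0074, -0.0039, -0.0138]], [[-0.066, -0.122, -0.038], [0.0081, -0.0053, -0.0181]]]
[[0.416, -0.265, 0.107], [0.461, -0.163, 0.107], [0.468, -0.065, 0.103], [0.444, 0.018, 0.095]]
```

```bash
python3 - <<'E'
from h import *
import pickle
k=cal(0); q=robot.sense()["qpos"]; p,r=tool(); M,rel,hd=pickle.load(open("rc.pkl","rb"))
P1=p+[0,0,.08]; q1,_=ik(P1,r,q,k)
Ph,rh=placed(rel,r,hd,cpt(-.10,0,.075),C[2]); qh,e=ik(Ph,rh,[.2,.35,2.5,3.7,.4,-1.9],k); print(qh.round(2),e,Ph)
plan([(P1,r)]); W=jrows(q1,qh,k); print([(w[0]+w[1].apply(rel)).round(3).tolist() for w in W])
E
```

```text
cal [ 0.3125  0.5631  0.4849  0.3402  0.0775 -0.      0.0119] res 0.0001
[ 0.24  0.43  2.54  3.62  0.57 -1.69] 1.13539386226158e-11 [0.45898039 0.03679717 0.08178387]
shift [0.0536, -0.0001, -0.0594] turn [0.0, 0.0, 0.0] rows 1.9
[[[0.005, -0.038, 0.003], [0.004, 0.0012, -0.0029]], [[0.007, -0.076, 0.004], [0.0078, 0.0021, -0.0059]], [[0.006, -0.113, 0.003], [0.0113, 0.0026, -0.009]], [[0.001, -0.148, -0.001], [0.0147, 0.0028, -0.0122]], [[-0.006, -0.182, -0.007], [0.0178, 0.0026, -0.0155]]]
[[[-0.007, -0.033, -0.004], [0.0029, -0.0004, -0.0034]], [[-0.017, -0.065, -0.011], [0.0056, -0.0011, -0.007]], [[-0.029, -0.094, -0.019], [0.008, -0.002, -0.0108]], [[-0.044, -0.121, -0.029], [0.0101, -0.0031, -0.0149]]]
[[0.389, -0.254, 0.08], [0.409, -0.222, 0.081], [0.426, -0.189, 0.081], [0.438, -0.155, 0.082], [0.446, -0.12, 0.081], [0.451, -0.086, 0.081], [0.451, -0.053, 0.08], [0.447, -0.02, 0.078], [0.44, 0.011, 0.077], [0.43, 0.041, 0.075]]
```

Emit:
play_rows([
  [60, [0.027, 0, -0.03], [0, 0, 0]],
  [60, [0.0535, 0, -0.0595], [0, 0, 0]],
  [60, [0.0535, 0, -0.0595], [0, 0, 0]],
])

```text
time_s: 16.73
ee_pos: [0.4174, -0.2671, 0.0927]
ee_rot: [0.073, 0.913, -0.186, 0.356]
ft_force: [0.4, -0.8, -0.5]
opening: 0.0655
grasp_force: 25.0
```

Emit:
play_rows([
  [60, [0.005, -0.038, 0.003], [0.004, 0.001, -0.003]],
  [60, [0.007, -0.076, 0.004], [0.008, 0.002, -0.006]],
  [60, [0.006, -0.113, 0.003], [0.0115, 0.0025, -0.009]],
  [60, [0.001, -0.148, -0.001], [0.0145, 0.003, -0.012]],
  [60, [-0.006, -0.182, -0.007], [0.018, 0.0025, -0.0155]],
])

```text
time_s: 17.15
ee_pos: [0.4789, -0.0936, 0.0882]
ee_rot: [0.038, 0.922, -0.121, 0.366]
ft_force: [1.0, 0.2, -1.1]
opening: 0.0656
grasp_force: 25.0
```

Emit:
play_rows([
  [60, [-0.007, -0.033, -0.004], [0.003, -0.0005, -0.0035]],
  [60, [-0.017, -0.065, -0.011], [0.0055, -0.001, -0.007]],
  [60, [-0.029, -0.094, -0.019], [0.008, -0.002, -0.011]],
  [60, [-0.044, -0.121, -0.029], [0.01, -0.003, -0.015]],
  [60, [-0.044, -0.121, -0.029], [0.01, -0.003, -0.015]],
])

```text
time_s: 17.57
ee_pos: [0.4568, 0.0404, 0.081]
ee_rot: [0.023, 0.932, -0.061, 0.357]
ft_force: [-0.2, -0.4, -2.3]
opening: 0.0656
grasp_force: 25.0
```

```bash
python3 - <<'E'
from h import *
import pickle
k=cal(); s=robot.sense(); q=s["qpos"]; p,r=tool(); print(s["time_s"],p.round(4),s["opening"],s["grasp_force"],s["ft_force"].round(1))
M,rel,hd=pickle.load(open("rc.pkl","rb")); r0=R.from_matrix(M)
o=p+r.apply(rel); up=(r*r0.inv()).apply([0,0,1]); print("cup origin",o.round(4),"axis",up.round(4))
# check cup along heading with side/scene by mask fit at this height
for n in("side","scene"):
    c=robot.camera_params(n); im=robot.snapshot(n)[:,:,::-1].copy(); cv2.imwrite(f"pics/{n}12.png",im)
    x,f,m=fitcup(c,im,o[:2],o[2]); print(n,x.round(4),round(f),m)
a=placed(rel,r0,hd,cpt(0,0,.07),C[2]); b=placed(rel,r0,hd,cpt(0,0,.0545),C[2]); plan([a,b]); print(b[0].round(4),ik(*b,q,k)[0].round(2))
E
```

```text
cal [ 0.3125  0.5631  0.4849  0.3402  0.0775 -0.      0.0119] res 0.0001
17.5667 [0.4568 0.0404 0.081 ] 0.06558632849461946 25.000451914966106 [-0.2 -0.4 -2.3]
cup origin [0.4278 0.0443 0.0742] axis [2.2e-03 7.0e-04 1.0e+00]
side [0.4299 0.0422] 710 1068
scene [0.429  0.0448] 266 1376
shift [0.0717, 0.0005, 0.0708] turn [-0.0005, 0.0, 0.0006] rows 2.4
shift [-0.0104, 0.0, 0.0115] turn [0.0, 0.0, 0.0] rows 0.4
[0.558  0.0228 0.0613] [ 0.13  0.52  2.35  3.54  0.47 -1.73]
```

Emit:
play_rows([
  [60, [0.018, 0, 0.018], [-0.0005, 0, 0.0005]],
  [60, [0.036, 0, 0.036], [-0.0005, 0, 0.0005]],
  [60, [0.054, 0, 0.053], [-0.0005, 0, 0.0005]],
  [60, [0.0715, 0.0005, 0.071], [-0.0005, 0, 0.0005]],
  [60, [0.0715, 0.0005, 0.071], [-0.0005, 0, 0.0005]],
])

```text
time_s: 18.08
ee_pos: [0.5645, 0.0176, 0.0783]
ee_rot: [0.026, 0.93, -0.071, 0.361]
ft_force: [1.4, -0.1, -0.7]
opening: 0.0657
grasp_force: 25.0
```

Emit:
play_rows([
  [60, [0, 0, 0], [0, 0, 0]],
  [60, [0, 0, 0], [0, 0, 0]],
])

```text
time_s: 18.25
ee_pos: [0.5576, 0.0188, 0.0759]
ee_rot: [0.026, 0.931, -0.07, 0.357]
ft_force: [-0.5, -0.0, -1.4]
opening: 0.0652
grasp_force: 25.0
```

```bash
python3 - <<'E'
from h import *
import pickle
k=cal(); s=robot.sense(); p,r=tool(); print(s["time_s"],p.round(4),s["opening"],s["ft_force"].round(1))
M,rel,hd=pickle.load(open("rc.pkl","rb")); r0=R.from_matrix(M); o=p+r.apply(rel); print("cup in console",(R.from_euler("z",-C[2]).apply(o-[C[0],C[1],0])*1e3).round(1),(r*r0.inv()).apply([0,0,1]).round(4))
plan([placed(rel,r0,hd,cpt(0,0,.0552),C[2])])
E
```

```text
cal [ 0.3125  0.5631  0.4849  0.3402  0.0775 -0.      0.0119] res 0.0001
18.25 [0.5576 0.0188 0.0759] 0.06524914846606326 [-0.5 -0.  -1.4]
cup in console [ 0.2 -3.8 69.2] [1.5e-03 2.0e-04 1.0e+00]
shift [-0.0095, -0.004, 0.0102] turn [0.0008, 0.0002, -0.0008] rows 0.3
```

Emit:
play_rows([
  [60, [-0.003, -0.004, 0.003], [0.001, 0, -0.001]],
  [60, [-0.005, -0.004, 0.006], [0.001, 0, -0.001]],
  [60, [-0.007, -0.004, 0.008], [0.001, 0, -0.001]],
  [60, [-0.009, -0.004, 0.01], [0.001, 0, -0.001]],
  [60, [-0.009, -0.004, 0.01], [0.001, 0, -0.001]],
])

```text
time_s: 18.67
ee_pos: [0.5587, 0.0251, 0.0618]
ee_rot: [0.024, 0.932, -0.064, 0.357]
ft_force: [-0.7, 0.3, -1.1]
opening: 0.0659
grasp_force: 25.0
```

```bash
python3 - <<'E'
from h import *
import pickle
s=robot.sense(); p,r=tool(); print(s["time_s"],p.round(4),s["opening"],s["ft_force"].round(1))
M,rel,hd=pickle.load(open("rc.pkl","rb")); r0=R.from_matrix(M); o=p+r.apply(rel); print("cup in console",(R.from_euler("z",-C[2]).apply(o-[C[0],C[1],0])*1e3).round(1),(r*r0.inv()).apply([0,0,1]).round(4))
print("1mm down:",r.inv().apply([0,0,-.001]).round(5))
E
```

```text
18.6667 [0.5587 0.0251 0.0618] 0.06591647230138158 [-0.7  0.3 -1.1]
cup in console [ 0.4  2.1 55. ] [ 1.8e-03 -3.0e-04  1.0e+00]
1mm down: [-0.00067  0.       0.00074]
```

Emit:
play_rows([
  [60, [0, 0.002, 0], [0, 0, 0]],
  [60, [-0.0005, 0.002, 0.0005], [0, 0, 0]],
  [60, [-0.0005, 0.002, 0.0005], [0, 0, 0]],
  [60, [-0.0005, 0.002, 0.0005], [0, 0, 0]],
])

```text
time_s: 19.0
ee_pos: [0.5591, 0.0229, 0.0621]
ee_rot: [0.024, 0.931, -0.064, 0.358]
ft_force: [0.8, 0.8, -1.5]
opening: 0.0655
grasp_force: 25.0
```

```bash
python3 - <<'E'
from h import *
import pickle
s=robot.sense(); p,r=tool(); print(s["time_s"],p.round(4),s["opening"],s["ft_force"].round(1))
M,rel,hd=pickle.load(open("rc.pkl","rb")); r0=R.from_matrix(M); o=p+r.apply(rel); print("cup in console",(R.from_euler("z",-C[2]).apply(o-[C[0],C[1],0])*1e3).round(1),(r*r0.inv()).apply([0,0,1]).round(4))
E
```

```text
19.0 [0.5591 0.0229 0.0621] 0.06550248740867469 [ 0.8  0.8 -1.5]
cup in console [ 1.1  0.1 55.3] [ 1.e-04 -4.e-04  1.e+00]
```

Emit:
play_rows([
  [60, [-0.001, 0, 0.0005], [0, 0, 0]],
  [60, [-0.0015, 0, 0.0005], [0, 0, 0]],
  [60, [-0.0015, 0, 0.0005], [0, 0, 0]],
])

```text
time_s: 19.25
ee_pos: [0.5583, 0.023, 0.0606]
ee_rot: [0.024, 0.931, -0.064, 0.358]
ft_force: [-0.2, -0.0, -2.0]
opening: 0.0659
grasp_force: 25.0
```

Emit:
play_rows([
  [70, [0, 0, 0], [0, 0, 0]],
  [86, [0, 0, 0], [0, 0, 0]],
  [86, [0, 0, 0], [0, 0, 0]],
  [86, [0, 0, 0], [0, 0, 0]],
  [86, [0, 0, 0], [0, 0, 0]],
])

```text
time_s: 19.67
ee_pos: [0.5584, 0.023, 0.0607]
ee_rot: [0.024, 0.931, -0.064, 0.358]
ft_force: [-0.4, 0.9, -0.2]
opening: 0.0862
grasp_force: 0.0
```

```bash
python3 - <<'E'
from h import *
s=robot.sense(); p,r=tool(); print(s["time_s"],p.round(4),s["opening"],s["ft_force"].round(1),s["qpos"].round(2))
k=cal(); q=s["qpos"]
# retreat and lever plan
print([ik(p-r.apply([0,0,b]),r,q,k)[0].round(2).tolist() for b in(.06,.1,.12)])
def lever(a,d=0,tl=35):
    n=np.array([-np.sin(np.radians(35)),0,np.cos(np.radians(35))]); dn=np.array([-np.cos(np.radians(35)),0,-np.sin(np.radians(35))])
    L=R.from_rotvec(a*n).apply(dn); return L
for a in (0,.25,.785): print(a,lever(a).round(3))
for n in("wrist","side","scene"):
    for t in("valve_grip","valve_hub"): 
        if t=="valve_grip": robot.snapshot(n)
        print(n,t,[(np.round(d["pixel"]).tolist(),round(d["confidence"],2)) for d in robot.search_frame(n,t)])
E
```

```text
19.6667 [0.5584 0.023  0.0607] 0.08617817206145706 [-0.4  0.9 -0.2] [ 0.12  0.52  2.35  3.53  0.47 -1.72]
cal [ 0.3125  0.5631  0.4849  0.3402  0.0775 -0.      0.0119] res 0.0001
[[0.16, 0.36, 2.42, 3.66, 0.4, -1.83], [0.19, 0.24, 2.46, 3.83, 0.34, -1.99], [0.2, 0.18, 2.47, 3.96, 0.31, -2.11]]
0 [-0.819  0.    -0.574]
0.25 [-0.794 -0.247 -0.556]
0.785 [-0.579 -0.707 -0.406]
wrist valve_grip [([589.0, 168.0], 0.84)]
wrist valve_hub [([590.0, 170.0], 0.78), ([412.0, 133.0], 0.61)]
side valve_grip [([276.0, 217.0], 0.6)]
side valve_hub [([279.0, 217.0], 0.67)]
scene valve_grip [([326.0, 274.0], 0.73), ([275.0, 303.0], 0.59)]
scene valve_hub [([275.0, 301.0], 0.53)]
```

Emit:
play_rows([
  [86, [0, 0, -0.02], [0, 0, 0]],
  [86, [0, 0, -0.04], [0, 0, 0]],
  [86, [0, 0, -0.06], [0, 0, 0]],
  [86, [0, 0, -0.08], [0, 0, 0]],
  [86, [0, 0, -0.1], [0, 0, 0]],
])

```text
time_s: 20.53
ee_pos: [0.4911, 0.0321, 0.1352]
ee_rot: [0.023, 0.931, -0.064, 0.358]
ft_force: [-0.2, -0.4, 1.0]
opening: 0.0863
grasp_force: 0.0
```

```bash
cat >> h.py <<'E'
t35=np.radians(35); NN=np.array([-np.sin(t35),0,np.cos(t35)]); DN=np.array([-np.cos(t35),0,-np.sin(t35)]); HUB=np.array([.113,-.165,.106])
def lever(a,back=0,rad=.06,ta=None):
    """tool pose gripping the lever at angle a, tool turned as for angle ta"""
    L=R.from_rotvec(a*NN).apply(DN); g=cpt(*(HUB+rad*L)); P,Q=grasp(g,C[2],t35)
    Q=R.from_rotvec((a if ta is None else ta)*R.from_euler("z",C[2]).apply(NN))*Q
    return g+Q.apply([0,0,GO-back]),Q
E
python3 - <<'E'
from h import *
import pickle
k=cal(); s=robot.sense(); q=s["qpos"]; print(s["ee_pos"].round(4),q.round(2),s["ft_force"].round(1))
for n in("scene","side","wrist"):
    c=robot.camera_params(n); im=robot.snapshot(n)[:,:,::-1].copy(); cv2.imwrite(f"pics/{n}13.png",im); pickle.dump(c,open(f"{n}13.pkl","wb"))
    x,f,m=fitcup(c,im,cpt(0,0,0)[:2],.054); print(n,"cup console",(R.from_euler("z",-C[2]).apply(np.r_[x,0]-[C[0],C[1],0])*1e3).round(1),round(f),m, [(np.round(d["pixel"]).tolist(),round(d["confidence"],2)) for d in robot.search_frame(n,"cup")],proj(c,cpt(0,0,.094)).round(0).tolist())
for a,b in((.1,.08),(.1,0),(.785,0),(.785,.08)):
    P,Q=lever(a,b); x,e=ik(P,Q,[-.3,.4,2.3,2.8,.4,-1.4],k); print(a,b,P.round(3),x.round(2),round(e,4))
P,Q=lever(.1,.08); x,e=ik(P,Q,[-.3,.4,2.3,2.8,.4,-1.4],k); W=jrows(q,x,k); print([w[0].round(3).tolist() for w in W[::2]])
E
```

```text
cal [ 0.3125  0.5631  0.4849  0.3402  0.0775 -0.      0.0119] res 0.0001
[0.4911 0.0321 0.1352] [ 0.19  0.24  2.46  3.84  0.34 -1.99] [-0.2 -0.4  1. ]
scene cup console [26.2 -4.2  0. ] 771 2101 [([345.0, 259.0], 0.83)] [[346.0, 257.0]]
side cup console [26.2 -0.5  0. ] 845 1370 [([288.0, 266.0], 0.76)] [[285.0, 266.0]]
wrist cup console [-14.5  24.2   0. ] 3984 9185 [([319.0, 238.0], 0.68)] [[320.0, 250.0]]
0.1 0.08 [ 0.549 -0.149  0.1  ] [-0.36  0.37  2.25  2.14  0.15 -0.85] 0.0
0.1 0 [ 0.595 -0.155  0.034] [-0.34  0.56  2.17  2.61  0.22 -1.32] 0.0
0.785 0 [ 0.604 -0.193  0.044] [-0.41  0.55  2.13  2.28  0.2  -1.72] 0.0
0.785 0.08 [ 0.558 -0.187  0.11 ] [-0.44  0.37  2.21  1.68  0.17 -1.15] 0.0
[[[0.013, 0.003, 0.01], [0.0033, 0.0014, -0.0007]], [[0.023, 0.009, 0.019], [0.0061, 0.002, -0.0017]], [[0.032, 0.016, 0.028], [0.0083, 0.0018, -0.0029]], [[0.038, 0.026, 0.036], [0.0099, 0.0008, -0.0042]], [[0.043, 0.039, 0.044], [0.0108, -0.0009, -0.0057]]]
[[[0.002, 0.016, 0.007], [0.0002, -0.0023, -0.0015]], [[0.002, 0.035, 0.013], [-0.0003, -0.005, -0.003]], [[0.001, 0.056, 0.018], [-0.0017, -0.0082, -0.0046]], [[-0.001, 0.079, 0.022], [-0.0037, -0.0116, -0.0062]], [[-0.005, 0.105, 0.026], [-0.0066, -0.0153, -0.0078]]]
[[[-0.006, 0.028, 0.004], [-0.0035, -0.0038, -0.0015]]]
[[0.491, 0.032, 0.135], [0.52, 0.02, 0.137], [0.54, -0.001, 0.134], [0.552, -0.031, 0.127], [0.556, -0.071, 0.116], [0.553, -0.12, 0.105]]
```

```bash
python3 - <<'E'
from h import *
k=cal(0); q=robot.sense()["qpos"]; p,r=tool()
P,Q=lever(.1,.08); Pa=np.array([.475,-.14,.135]); Pm=np.array([.47,-.05,.14])
for x in (Pm,Pa): print(ik(x,Q,[-.3,.3,2.4,2.8,.3,-1.5],k)[0].round(2))
print(r.as_matrix().round(2).tolist()); plan([(Pa,Q),(P,Q)])
E
```

```text
cal [ 0.3125  0.5631  0.4849  0.3402  0.0775 -0.      0.0119] res 0.0001
[-0.12  0.16  2.45  3.27  0.11 -1.78]
[-0.42  0.2   2.38  1.74  0.16 -0.51]
[[0.74, -0.14, 0.66], [-0.1, -0.99, -0.09], [0.67, -0.0, -0.74]]
shift [0.005, 0.1728, 0.0034] turn [0.0004, -0.0195, -0.0157] rows 4.2
shift [0.0409, 0.0022, 0.0719] turn [0.0, 0.0, 0.0] rows 2.0
```

```bash
cat >> h.py <<'E'
def lever(a,back=0,rad=.06,ta=None,tl=45):
    L=R.from_rotvec(a*NN).apply(DN); g=cpt(*(HUB+rad*L)); _,Q=grasp(g,C[2],np.radians(tl))
    Q=R.from_rotvec((a if ta is None else ta)*R.from_euler("z",C[2]).apply(NN))*Q
    return g+Q.apply([0,0,GO-back]),Q
E
python3 - <<'E'
from h import *
k=cal(0); q=robot.sense()["qpos"]; p,r=tool()
P,Q=lever(.1,.08); Pa=np.array([.475,-.14,.135]); Pm=np.array([.47,-.05,.14])
s=q
for n,x,o in (("m",Pm,r),("a",Pa,Q),("h",P,Q),("g",*lever(.1)),("g2",*lever(.45)),("g3",*lever(.785)),("r",*lever(.785,.08))):
    s,e=ik(x,o,s,k); print(n,x.round(3),s.round(2),round(e,4))
plan([(Pm,r),(Pa,Q),(P,Q)])
E
```

```text
cal [ 0.3125  0.5631  0.4849  0.3402  0.0775 -0.      0.0119] res 0.0001
m [ 0.47 -0.05  0.14] [-0.13  0.2   2.51  3.16  0.3  -1.58] 0.0
a [ 0.475 -0.14   0.135] [-0.49  0.27  2.49  2.5   0.45 -1.33] 0.0
h [ 0.545 -0.148  0.096] [-0.41  0.45  2.36  2.67  0.47 -1.44] 0.0
g [ 0.601 -0.155  0.039] [-0.37  0.63  2.25  2.78  0.53 -1.52] 0.0
g2 [ 0.602 -0.173  0.042] [-0.45  0.62  2.21  2.5   0.5  -1.67] 0.0
g3 [ 0.609 -0.188  0.048] [-0.51  0.6   2.16  2.2   0.46 -1.75] 0.0
r [ 0.555 -0.19   0.107] [-0.58  0.43  2.25  1.95  0.44 -1.55] 0.0
shift [-0.0046, 0.0843, -0.0117] turn [0.0, 0.0, 0.0] rows 2.1
shift [0.0096, 0.0885, 0.0151] turn [0.0018, 0.0082, -0.0156] rows 2.2
shift [0.0219, 0.0022, 0.0774] turn [0.0, 0.0, 0.0] rows 1.9
```

Emit:
play_rows([
  [60, [-0.0045, 0.028, -0.012], [0, 0, 0]],
  [40, [-0.0045, 0.056, -0.012], [0, 0, 0]],
  [40, [-0.0045, 0.084, -0.012], [0, 0, 0]],
  [40, [-0.0045, 0.084, -0.012], [0, 0, 0]],
])

```text
time_s: 21.17
ee_pos: [0.4694, -0.0507, 0.1398]
ee_rot: [0.023, 0.932, -0.064, 0.357]
ft_force: [0.1, 0.3, 0.3]
opening: 0.0631
grasp_force: 0.0
```

Emit:
play_rows([
  [40, [0.003, 0.03, 0.005], [0.0005, 0.003, -0.005]],
  [40, [0.006, 0.059, 0.01], [0.001, 0.0055, -0.0105]],
  [40, [0.0095, 0.0885, 0.015], [0.002, 0.008, -0.0155]],
  [40, [0.0095, 0.0885, 0.015], [0.002, 0.008, -0.0155]],
  [40, [0.0095, 0.0885, 0.015], [0.002, 0.008, -0.0155]],
])

```text
time_s: 21.58
ee_pos: [0.4743, -0.1431, 0.1343]
ee_rot: [0.037, 0.924, -0.018, 0.379]
ft_force: [0.4, -0.3, 0.5]
opening: 0.0403
grasp_force: 0.0
```

```bash
cat > lev.py <<'E'
from h import *
def edges(c,im,lines,x):
    pass
def angle(n,tag):
    c=robot.camera_params(n); im=robot.snapshot(n)[:,:,::-1].copy(); cv2.imwrite(f"pics/{n}{tag}.png",im)
    f=cv2.GaussianBlur(im.astype(np.float32),(0,0),.8).sum(2); gx=cv2.Sobel(f,cv2.CV_32F,1,0)/8; gy=cv2.Sobel(f,cv2.CV_32F,0,1)/8
    S=np.cross(NN,DN)
    def sc(x):
        a,du,dv=x; t=0; ra=R.from_rotvec(a*NN); L=ra.apply(DN); W=ra.apply(S); o=HUB+np.array([0,dv,0])+DN*du
        for A,B in [((.028,.008),(.088,.008)),((.028,-.008),(.088,-.008)),((.09,-.007),(.09,.007))]:
            m=[o+NN*.005+L*(A[0]*(1-u)+B[0]*u)+W*(A[1]*(1-u)+B[1]*u) for u in np.linspace(0,1,50)]
            P=proj(c,tf(C,np.array(m))); d=P[-1]-P[0]; nn=np.array([-d[1],d[0]])/(np.linalg.norm(d)+1e-9); mm=P.astype(np.float32).reshape(1,-1,2)
            g=cv2.remap(gx,mm,None,cv2.INTER_LINEAR)*nn[0]+cv2.remap(gy,mm,None,cv2.INTER_LINEAR)*nn[1]
            t-=min(abs(g.mean()),40)*np.linalg.norm(d)/20
        return t+(du**2+dv**2)/.004**2*.5
    R_=[minimize(sc,[a0,0,0],method="Nelder-Mead",options=dict(initial_simplex=np.array([a0,0,0])+np.array([[0,0,0],[.06,0,0],[0,.002,0],[0,0,.002]]))) for a0 in np.arange(-.2,1.3,.08)]
    R_.sort(key=lambda r:r.fun); print(n,"lever angle",[(r.x.round(3).tolist(),round(r.fun,1)) for r in R_[:3]])
    return R_[0].x
E
python3 - <<'E'
from lev import *
k=cal(); s=robot.sense(); print(s["time_s"],s["ee_pos"].round(4),s["qpos"].round(2))
for n in("wrist","side","scene"):
    angle(n,"14")
    print([(np.round(d["pixel"]).tolist(),round(d["confidence"],2)) for d in robot.search_frame(n,"valve_grip")],"pred a=.0,.1,.2",[proj(robot.camera_params(n),cpt(*(HUB+.06*R.from_rotvec(a*NN).apply(DN)))).round(0)[0].tolist() for a in(0,.1,.2)])
E
```

```text
cal [ 0.3125  0.5631  0.4849  0.3402  0.0775 -0.      0.0119] res 0.0001
21.5833 [ 0.4743 -0.1431  0.1343] [-0.5   0.28  2.48  2.48  0.44 -1.32]
wrist lever angle [([-0.013, 0.0, -0.002], np.float64(-279.5)), ([-0.031, 0.0, -0.003], np.float64(-277.9)), ([0.011, 0.0, -0.0], np.float64(-276.3))]
[([315.0, 171.0], 0.76)] pred a=.0,.1,.2 [[315.0, 203.0], [322.0, 204.0], [328.0, 203.0]]
side lever angle [([0.05, -0.006, 0.001], np.float64(-87.4)), ([0.049, -0.006, 0.001], np.float64(-87.3)), ([0.041, -0.006, 0.0], np.float64(-87.3))]
[([274.0, 219.0], 0.7), ([286.0, 265.0], 0.45)] pred a=.0,.1,.2 [[285.0, 225.0], [286.0, 224.0], [286.0, 222.0]]
scene lever angle [([-0.013, -0.002, -0.001], np.float64(-29.4)), ([-0.013, -0.002, -0.001], np.float64(-29.4)), ([-0.014, -0.001, -0.001], np.float64(-29.4))]
[([275.0, 304.0], 0.62)] pred a=.0,.1,.2 [[274.0, 296.0], [271.0, 296.0], [268.0, 297.0]]
```

```bash
python3 - <<'E'
from h import *
a=lever(0,.06); b=lever(0,0); plan([a,b]); print(b[0].round(4))
W=[lever(x) for x in np.linspace(0,.785,11)]; print("arc"); rows(W)
E
```

```text
shift [0.0227, -0.0023, 0.0984] turn [-0.0032, 0.0003, 0.0157] rows 2.4
shift [-0.0, -0.0, 0.06] turn [0.0, 0.0, 0.0] rows 1.4
[ 0.6014 -0.1498  0.0391]
arc
[[[0.0, 0.004, 0.0], [0.0022, -0.0, -0.0123]], [[0.001, 0.008, 0.0], [0.0043, 0.0, -0.0246]], [[0.001, 0.012, 0.0], [0.0065, -0.0, -0.0369]], [[0.003, 0.016, 0.0], [0.0087, -0.0, -0.0492]], [[0.004, 0.02, 0.001], [0.0108, 0.0, -0.0615]]]
[[[0.0, 0.004, 0.0], [0.0022, 0.0, -0.0123]], [[0.001, 0.008, 0.0], [0.0043, 0.0, -0.0246]], [[0.001, 0.012, 0.0], [0.0065, 0.0, -0.0369]], [[0.003, 0.016, 0.0], [0.0087, 0.0, -0.0492]], [[0.004, 0.02, 0.001], [0.0108, -0.0, -0.0615]]]
```

Emit:
play_rows([
  [40, [0.0075, -0.001, 0.033], [-0.001, 0, 0.005]],
  [40, [0.015, -0.0015, 0.066], [-0.002, 0, 0.0105]],
  [40, [0.0225, -0.0025, 0.098], [-0.003, 0.0005, 0.0155]],
  [40, [0.0225, -0.0025, 0.098], [-0.003, 0.0005, 0.0155]],
  [40, [0.0225, -0.0025, 0.098], [-0.003, 0.0005, 0.0155]],
])

```text
time_s: 22.3
ee_pos: [0.5595, -0.1431, 0.0807]
ee_rot: [0.026, 0.922, -0.063, 0.382]
ft_force: [-0.6, -0.1, 0.4]
opening: 0.0403
grasp_force: 0.0
```

```bash
python3 - <<'E'
from lev import *
p,r=tool(); print(p.round(4)); plan([lever(0,0)])
x=angle("wrist","15"); c=robot.camera_params("wrist"); print(robot.search_frame("wrist","valve_grip")[:2],proj(c,cpt(*(HUB+.06*DN))).round(0))
a,b=lever(0,0); print("lateral err of grip vs lever (mm)",x)
E
```

```text
[ 0.5595 -0.1431  0.0807]
shift [0.0005, 0.001, 0.0595] turn [-0.0004, 0.0, 0.0004] rows 1.4
wrist lever angle [([0.003, 0.016, -0.016], np.float64(-406.2)), ([0.031, -0.002, 0.001], np.float64(-370.5)), ([0.035, 0.002, 0.001], np.float64(-363.9))]
[{'pixel': [323.1, 222.8], 'confidence': 0.82}] [[320. 268.]]
lateral err of grip vs lever (mm) [ 0.00315757  0.01631877 -0.0158078 ]
```

Emit:
play_rows([
  [40, [0, 0.001, 0.015], [0, 0, 0]],
  [40, [0.0005, 0.001, 0.03], [0, 0, 0]],
  [40, [0.0005, 0.001, 0.045], [0, 0, 0]],
  [40, [0.0005, 0.001, 0.0595], [0, 0, 0]],
  [40, [0.0005, 0.001, 0.0595], [0, 0, 0]],
])

```text
time_s: 22.82
ee_pos: [0.6014, -0.1521, 0.0405]
ee_rot: [0.027, 0.921, -0.064, 0.383]
ft_force: [0.2, -0.5, 0.3]
opening: 0.04
grasp_force: 0.0
```

Emit:
play_rows([
  [10, [0, 0, 0], [0, 0, 0]],
  [10, [0, 0, 0], [0, 0, 0]],
  [10, [0, 0, 0], [0, 0, 0]],
  [10, [0, 0, 0], [0, 0, 0]],
], squeeze=20)

```text
time_s: 23.15
ee_pos: [0.6002, -0.1517, 0.0409]
ee_rot: [0.027, 0.921, -0.064, 0.383]
ft_force: [-0.6, 3.3, 1.2]
opening: 0.017
grasp_force: 1.6
```

```bash
python3 - <<'E'
from h import *
s=robot.sense(); p,r=tool(); print(s["time_s"],p.round(4),s["opening"],s["grasp_force"],s["ft_force"].round(1),s["moment"].round(2))
n=R.from_euler("z",C[2]).apply(NN)
for a in (0,.03): print(a,((lever(a)[1].inv()*r).as_rotvec()).round(4))
g=p-r.apply([0,0,GO]); print("grasp in console rel hub:",(R.from_euler("z",-C[2]).apply(g-[C[0],C[1],0])-HUB).round(4), "ideal",.06*DN)
E
```

```text
23.15 [ 0.6002 -0.1517  0.0409] 0.016990666788112493 1.6403008997440338 [-0.6  3.3  1.2] [0.43 0.47 0.48]
0 [ 0.0001  0.0018 -0.0006]
0.03 [-0.0051  0.0018  0.029 ]
grasp in console rel hub: [-0.0502 -0.0021 -0.0326] ideal [-0.04914912  0.         -0.03441459]
```

Emit:
play_rows([
  [10, [0, 0.004, 0], [0.002, 0, -0.0125]],
  [10, [0.001, 0.008, 0], [0.0045, 0, -0.0245]],
  [10, [0.001, 0.012, 0], [0.0065, 0, -0.037]],
  [10, [0.003, 0.016, 0], [0.0085, 0, -0.049]],
  [10, [0.004, 0.02, 0.001], [0.011, 0, -0.0615]],
])

```text
time_s: 23.57
ee_pos: [0.6011, -0.1713, 0.0432]
ee_rot: [0.068, 0.916, 0.13, 0.373]
ft_force: [-5.8, 7.8, 14.9]
opening: 0.0157
grasp_force: 19.9
```

```bash
python3 - <<'E'
from h import *
s=robot.sense(); p,r=tool(); print(s["time_s"],s["opening"],s["grasp_force"],s["ft_force"].round(1),s["moment"].round(2))
g=p-r.apply([0,0,GO]); v=R.from_euler("z",-C[2]).apply(g-[C[0],C[1],0])-HUB; S=np.cross(NN,DN); print("grip rel hub: radial %.4f tang %.4f normal %.4f"%(v@DN,v@S,v@NN),"angle",np.arctan2(v@S,v@DN),"r",np.hypot(v@S,v@DN),"tool angle",(R.from_rotvec([0,0,0])*r*lever(0)[1].inv()).magnitude())
plan([lever(.393),lever(.785)])
E
```

```text
23.5667 0.015737324168136627 19.912951290607452 [-5.8  7.8 14.9] [ 0.7  -0.5   0.94]
grip rel hub: radial 0.0549 tang 0.0245 normal 0.0018 angle 0.41927641713986075 r 0.060103488718775466 tool angle 0.3986319241079433
shift [-0.0004, -0.0015, 0.0018] turn [-0.0003, -0.0005, 0.0009] rows 0.1
shift [0.0039, 0.0199, 0.0007] turn [0.0108, -0.0, -0.0614] rows 3.2
```

Emit:
play_rows([
  [10, [0, 0.004, 0], [0.002, 0, -0.0125]],
  [10, [0.001, 0.008, 0], [0.0045, 0, -0.0245]],
  [10, [0.001, 0.012, 0], [0.0065, 0, -0.037]],
  [10, [0.003, 0.0155, 0], [0.0085, 0, -0.049]],
  [10, [0.004, 0.019, 0.001], [0.011, 0, -0.061]],
])

```text
time_s: 23.98
ee_pos: [0.6079, -0.1885, 0.0495]
ee_rot: [0.106, 0.877, 0.314, 0.348]
ft_force: [-9.7, 5.2, 16.3]
opening: 0.0159
grasp_force: 20.0
```

Emit:
play_rows([
  [10, [0, 0, 0], [0, 0, 0]],
  [10, [0, 0, 0], [0, 0, 0]],
])

```text
time_s: 24.15
ee_pos: [0.6081, -0.1888, 0.0498]
ee_rot: [0.106, 0.877, 0.313, 0.349]
ft_force: [-6.0, 2.9, 10.2]
opening: 0.0158
grasp_force: 20.0
```

```bash
python3 - <<'E'
from lev import *
s=robot.sense(); p,r=tool(); print(s["time_s"],s["opening"],s["grasp_force"],s["ft_force"].round(1),s["moment"].round(2))
g=p-r.apply([0,0,GO]); v=R.from_euler("z",-C[2]).apply(g-[C[0],C[1],0])-HUB; S=np.cross(NN,DN); print("radial %.4f tang %.4f normal %.4f"%(v@DN,v@S,v@NN),"angle",np.arctan2(v@S,v@DN),"r",np.hypot(v@S,v@DN),"tool angle",(r*lever(0)[1].inv()).magnitude())
for n in("scene","side","wrist"): angle(n,"16")
E
```

```text
24.15 0.015788465486809383 19.999188780784607 [-6.   2.9 10.2] [0.27 0.12 0.59]
radial 0.0418 tang 0.0434 normal 0.0019 angle 0.8045924130315394 r 0.06021256805680413 tool angle 0.7839602519459224
scene lever angle [([0.798, -0.009, 0.01], np.float64(-63.4)), ([0.787, -0.01, 0.009], np.float64(-63.4)), ([0.807, -0.009, 0.011], np.float64(-63.4))]
side lever angle [([0.765, -0.006, -0.001], np.float64(-69.7)), ([0.762, -0.006, -0.001], np.float64(-69.7)), ([0.762, -0.006, -0.001], np.float64(-69.7))]
wrist lever angle [([0.788, -0.001, 0.0], np.float64(-536.1)), ([0.785, -0.002, -0.001], np.float64(-536.0)), ([0.779, -0.002, -0.0], np.float64(-536.0))]
```

Emit:
play_rows([
  [40, [0, 0, 0], [0, 0, 0]],
  [40, [0, 0, 0], [0, 0, 0]],
  [40, [0, 0, 0], [0, 0, 0]],
  [40, [0, 0, -0.025], [0, 0, 0]],
  [40, [0, 0, -0.05], [0, 0, 0]],
])

```text
time_s: 24.72
ee_pos: [0.5741, -0.1905, 0.0845]
ee_rot: [0.105, 0.878, 0.312, 0.347]
ft_force: [0.5, -0.0, 0.9]
opening: 0.0396
grasp_force: 0.0
```

Emit:
play_rows([
  [40, [0, 0, -0.025], [0, 0, 0]],
  [40, [0, 0, -0.05], [0, 0, 0]],
  [40, [0, 0, -0.08], [0, 0, 0]],
  [40, [0, 0, -0.08], [0, 0, 0]],
  [40, [0, 0, -0.08], [0, 0, 0]],
])

```text
time_s: 25.13
ee_pos: [0.5207, -0.1941, 0.1453]
ee_rot: [0.108, 0.877, 0.311, 0.349]
ft_force: [-0.5, -0.3, 0.0]
opening: 0.0399
grasp_force: 0.0
```

```bash
python3 - <<'E'
from lev import *
s=robot.sense(); print(s["time_s"],s["ee_pos"].round(4),s["ft_force"].round(1))
for n in("wrist","side","scene"): angle(n,"17")
import pickle
# cup: rim and foot ellipse edge fit, tilt check via rim centre
a=np.linspace(0,2*np.pi,120,endpoint=False)
for n in("side","scene","wrist"):
    c=robot.camera_params(n); im=cv2.imread(f"pics/{n}17.png"); f=cv2.GaussianBlur(im.astype(np.float32),(0,0),.8).sum(2); gx=cv2.Sobel(f,cv2.CV_32F,1,0)/8; gy=cv2.Sobel(f,cv2.CV_32F,0,1)/8
    def sc(x):
        P=proj(c,tf(C,np.c_[x[0]+.033*np.cos(a),x[1]+.033*np.sin(a),0*a+.134])); d=np.roll(P,-1,0)-np.roll(P,1,0); nn=np.c_[-d[:,1],d[:,0]]/np.linalg.norm(d,axis=1)[:,None]
        m=P.astype(np.float32).reshape(1,-1,2); g=cv2.remap(gx,m,None,cv2.INTER_LINEAR)[0]*nn[:,0]+cv2.remap(gy,m,None,cv2.INTER_LINEAR)[0]*nn[:,1]; return -np.minimum(np.abs(g),40).mean()
    b=min((minimize(sc,[u,v],method="Nelder-Mead",options=dict(initial_simplex=[[u,v],[u+.003,v],[u,v+.003]])) for u in(-.012,-.006,0,.006,.012) for v in(-.012,-.006,0,.006,.012)),key=lambda r:r.fun); print(n,"rim centre console mm",(b.x*1e3).round(1),round(b.fun,1),"at 0:",round(sc([0,0]),1))
    print({t:[(np.round(d["pixel"]).tolist(),round(d["confidence"],2)) for d in robot.search_frame(n,t)][:4] for t in("cup","bar_a","bottle","beaker","timer","offcut")})
E
```

```text
25.1333 [ 0.5207 -0.1941  0.1453] [-0.5 -0.3  0. ]
wrist lever angle [([0.801, -0.001, 0.001], np.float64(-331.0)), ([0.804, -0.001, 0.001], np.float64(-331.0)), ([0.799, -0.001, 0.001], np.float64(-331.0))]
side lever angle [([0.677, -0.006, -0.01], np.float64(-69.0)), ([0.679, -0.006, -0.01], np.float64(-69.0)), ([0.679, -0.006, -0.01], np.float64(-69.0))]
scene lever angle [([1.013, -0.011, 0.004], np.float64(-88.9)), ([1.009, -0.011, 0.004], np.float64(-88.8)), ([1.006, -0.011, 0.003], np.float64(-88.8))]
side rim centre console mm [-2.8  0.6] -31.6 at 0: -29.5
{'cup': [([288.0, 265.0], 0.61)], 'bar_a': [([370.0, 406.0], 0.87), ([352.0, 336.0], 0.81), ([302.0, 274.0], 0.75), ([282.0, 287.0], 0.69)], 'bottle': [([208.0, 340.0], 0.82)], 'beaker': [([337.0, 190.0], 0.36)], 'timer': [([294.0, 172.0], 0.54)], 'offcut': [([198.0, 396.0], 0.58)]}
scene rim centre console mm [ 3.4 -0.2] -27.7 at 0: -23.0
{'cup': [([342.0, 256.0], 0.8)], 'bar_a': [([332.0, 280.0], 0.93), ([265.0, 302.0], 0.71), ([365.0, 215.0], 0.64), ([418.0, 183.0], 0.59)], 'bottle': [([468.0, 292.0], 0.96)], 'beaker': [([142.0, 301.0], 0.56), ([516.0, 284.0], 0.26)], 'timer': [([130.0, 365.0], 0.77), ([265.0, 299.0], 0.27)], 'offcut': [([517.0, 285.0], 0.77)]}
wrist rim centre console mm [-0.5 -0.5] -22.1 at 0: -20.9
{'cup': [([43.0, 85.0], 0.71)], 'bar_a': [([68.0, 171.0], 0.94), ([92.0, 84.0], 0.67)], 'bottle': [], 'beaker': [([67.0, 172.0], 0.54)], 'timer': [], 'offcut': [([93.0, 85.0], 0.45), ([271.0, 127.0], 0.16)]}
```

```bash
python3 -c "
from plant import robot
print(robot.finish_job())"
```

```text
the job is handed in; nothing more can be done
None
```

I handed the job in at about 25 s: both grey bars lie crosswise about 61 mm apart, the cup is upright and within about 3 mm of centre under the outlet, and the lever reads about 46 degrees. I couldn't re-check the lower bars after one loose bar pressed on them with about 46 N for a moment.

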